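# Load a brittle coil board on the sloping work rest

### The arm

A 6-joint arm with a two-finger parallel gripper is mounted at the origin on the work surface. World frame = base frame: x ahead of the robot, y to its left, z up, the work surface at z = 0. Lengths are in m, angles in rad, forces in N, time in s.
With the tool pointing down it reaches from about 0.35 to 0.975 m from the base axis. Payload 4.9 kg.
Tool frame: the origin (TCP) lies on the centre line of the jaws, within the pads' length; the fingertips stand 19 mm ahead of it and the grasp point (between the pads) is the TCP; z points along the fingers, y is the line along which they close (so a half turn about z gives the same grasp; the last joint's range is limited). The gripper opens to 85 mm and grips with 20 to 120 N. Pads are 22 mm wide; open, the fingers measure 114 mm over their backs; the gripper's body (76 mm by 85 mm) begins 54 mm behind the grasp point. The pads swing forward as they close: fully open they stand 13 mm farther back than shut.
Start: joints at [1.007, 0.053, 1.613, -0, 1.476, -0.119], TCP at [0.269, 0.564, 0.25] pointing down, gripper open.
Joint ranges: [-3.01, 3.01], [-1.01, 2.22], [0.06, 2.58], [-1.02, 4.17], [0.09, 2.62], [-3.14, 3.14]. Speed limits (rad/s): [2.57, 2.57, 3.14, 3.14, 3.14, 3.14].

### API

Orientations are given as a unit quaternion [w, x, y, z].
In Python, from plant import state, grab_frame, ticket, spotter gives the robot as it stands.
- The arm moves only by the tool apply_moves, never from a script. Its argument "series" is a list of rows, each an object of numbers: "jaw": the closure, from 0 (fully open) to 1 (shut); "dx", "dy", "dz": the shift along the tool's x, y, z in mm; "turn": the turn about the tool's z in rad. A call has 1 to 5 rows; each row is the pose to reach, as a shift and turn from the pose commanded when the call began, along the tool's axes at that moment; what a row does not reach only later rows make up. A row lasts 1/12 s, in which the tool goes at most 41.7 mm and 7.16 degrees, less where a joint would pass 70% of its speed; a pose out of reach is approached as far as the arm can. A call with a gripper value outside its range is refused whole. The fingers move at their own pace and stop on an object; the grip force is fixed at half the most. Time passes only in rows, so rows that repeat a pose let the fingers close. It gives the time, the measured TCP pose, the force, the opening and the grip force at its end, in the units of the state.
- state(): the state, without advancing time (a new reading comes with each control period).
- grab_frame(name): name is "scene" or "side" or "wrist"; returns a dict with "pixels" (420x560x3 uint8, red, green, blue), "mtx" (3x3 intrinsics, pixels), "camera_from_world" (4x4, takes a point from world to camera coordinates). Camera axes: x right, y down, z forward; pixel columns grow to the right and rows downward; lengths in m; the calibration is good to about 2 mm. A picture is of the moment at which its call begins. There is no depth.
- ticket.job_done(): hands the job in; it is judged then, once.
Trained networks look in a picture, given as the dict that the camera call returned (one of the last four; its "shot" number tells which), for a name from the list of things; names that differ only in an ending like _2 or _b are one class to them, and where a whole thing is asked for, a point or a joint stands for the part that bears it (a point fixed in the world has none). Each returns a list of dicts, best first, with "conf" (0 to 1); they miss things now and then, are a little off and sometimes report something else, mostly with a low value. They report only what shows in the picture. A call takes as long as a camera call. They do not tell look-alikes from the thing itself.
- spotter.outline_of(picture, target): "region" (420x560 bool, what is visible of it) and "extent" ([left, top, right, bottom] in pixels, round what is visible of it).
The state is a dict: "time": time; "joint_pos": joint angles; "joint_vel": joint speeds; "joint_efforts": joint torques, N m; "tool_pos": TCP position; "tool_rot": TCP orientation; "contact_force": force on the tool from outside, world axes, zero at the start; "ft_torque": the same for the moment, N m; "gripper_width": opening from 0.0 (shut) to 1.0 (fully open); "grasp_force": force on a finger pad.
Only numpy, scipy, OpenCV 4.12 (cv2) and the standard library are available. Lean on these libraries where they do the work, as an engineer would, in place of code of your own. Each camera call takes 0.05 s, during which the arm holds its last target. There are 200 camera calls.

### The job

Take the empty wooden block off the sloping work rest and set it flat in the shallow black tray. Then lift the coil board off its wooden carrier, holding it very gently because its ferrite plate is brittle (squeeze with 10 N at most, do not drop or knock it), lay it face up and flat on the pad of the work rest, centred and with one short edge up against the lip, and let go. Finally swing the hold-down clip fully over it, and leave all other things on the table where they are.

Things in the scene. Friction and masses are not known exactly. Their poses are not given: they have to be found in the camera images.
- rest: Work rest, fixed: aluminium deck (x -70 to 120, y -105 to 105 mm) sloping 30 degrees, rising towards the robot (it faces away from it), with a raised black rubber pad 100 (x) x 44 mm (y), 16 mm above the deck. Origin: centre of the pad's top; x up the slope, y across, z square out of the pad. At the pad's lower end (x = -50 mm) a lip 8 mm thick rises 8 mm above the pad.
- block: Loose wooden block 80 (x) x 50 (y) x 24 mm (z), square recess in its top, 90 g, lying on the pad of the work rest with its x up the slope, lower end near the lip, overhanging the pad 3 mm on each long side. Origin: centre of its underside. (A second such block on the table is a bystander.)
- tray: Shallow black tray with a flat floor, fixed on the table: 150 (x) x 170 (y) mm outside, walls 4 mm thick and 18 mm high, floor 4 mm thick. Origin: centre of its underside, z up.
- carrier: Wooden carrier fixed on the table, under the coil board: foot 130 x 90 x 8 mm and on it a bar 130 (x) x 44 (y) mm whose top is 30 mm above the table, with 6 mm high stops at its ends (7 mm clear of the board). Origin: centre of its underside, x along the bar.
- board: Coil board 100 (x) x 60 (y) x 10 mm (z), about 150 g: dark ferrite plate under a green circuit board with copper coil and chips (its face, z). Origin: centre of underside. Lies on the carrier's bar, overhanging it 8 mm on each long side: hold it by the long edges. Breaks if both fingers' forces add up to over 25 N (10 N each is safe), or if knocked or dropped with over 45 N.
- clip (a joint): Hold-down clip beside the pad of the work rest (at its +y side): steel bar 12 mm wide, 6 mm thick, turning parallel to the pad 14 mm above it (4 mm above a seated board). Angle in rad: 0 = points up the slope (open), 1.57 = across the pad (fully closed, end stop; over 1.35 counts). Stays where it is left.
- clip_knob (a point): Point on the axis of the clip's upright black knob, 70 mm from the pivot. The knob is 14 mm thick and 36 mm tall, square to the deck: it stands on the bar, from 24 mm below this point to 12 mm above it. Grip or push it here to swing the clip.
- clip_pivot (a point): Point on the clip's turning axis at the height of clip_knob; the axis is square to the deck. In the work rest's frame it lies at x = 30, y = 80, z = 44 mm.
- spare: Spare wooden block, 80 x 50 x 24 mm, standing on the table. Bystander, leave alone. Origin: centre of its underside.
- coil_a: Flat copper coil ring, 72 mm across, 8 mm high. Bystander, leave alone. Origin: centre of its underside.
- coil_b: Flat copper coil ring, 68 mm across, 8 mm high. Bystander, leave alone. Origin: centre of its underside.
- pen: White marker pen, 125 mm long (x), 16 mm thick. Bystander, leave alone. Origin: centre of its underside.
- flux: White bottle, 48 mm across, 100 mm tall. Bystander, leave alone. Origin: centre of its underside.
- paste: Grey jar, 64 mm across, 60 mm tall. Bystander, leave alone. Origin: centre of its underside.
- driver: Black-handled screwdriver, 170 mm long (x). Bystander, leave alone. Origin: centre of its underside.
Not all that is in view belongs to the job. Leave any orange or purple look-alike of the block alone.

How it is judged:
On the way, in this order (a step that is already met when the one before it is completed fails the run):
1. the wooden block lies flat in the tray, let go (x of block in the frame of tray between -0.071 and 0.071 m and y of block in the frame of tray between -0.081 and 0.081 m and height (world z) of block below 0.015 m and angle between block's own z axis and vertical below 0.12 rad and contact force between block and the fingers below 0.05 N and linear speed of block below 0.02 m/s), for 0.2 s.
2. the coil board lies flat and face up on the pad against the lip, let go (x of board in the frame of rest between -0.006 and 0.012 m and y of board in the frame of rest between -0.012 and 0.012 m and z of board in the frame of rest between -0.004 and 0.005 m and angle between the z axis of board and the z axis of rest, either way round below 0.08 rad and angle between the x axis of board and the x axis of rest, either way round below 0.17 rad and angle between board's own z axis and vertical below 1 rad and contact force between board and the fingers below 0.05 N and linear speed of board below 0.02 m/s), for 0.2 s.
3. the clip is swung over the board (value of joint clip above 1.35 rad), for 0.2 s.
At the end, for the whole second after the job is handed in: The block lies flat in the tray, let go and at rest. The coil board lies face up and flat on the pad (within 5 degrees), lower edge within 12 mm of the lip, centred across the pad within 12 mm and turned by less than 10 degrees, let go and at rest. The clip is closed over it (more than 1.35 rad) (all of step 1 and all of step 2 and value of joint clip above 1.35 rad); the robot touches nothing.
It fails at once if the fingers together press on the coil board with more than 25 N (contact force between board and the fingers above 25 N).
It fails at once if the coil board is knocked or dropped (contact force over 45 N) (contact force between board and anything else above 45 N).
It fails at once if a bystander is moved by more than 20 mm (distance of any of spare, coil_a, coil_b, pen, flux, paste, driver from where it was at the start of the episode above 0.02 m).
It also fails if it takes over 67 s, if anything falls off the work surface, if the arm or the gripper's body presses on something with over 40 N, if the wrist force passes 120 N, or if a joint passes its speed limit or range.

## Working session

There is one attempt and no reset: what is moved stays moved. The work goes in short steps, Python scripts to look and compute and a tool call to move; the robot and the scene stay as the last step left them, time stands still between calls to the robot, and variables do not carry over. Pictures are saved under pics/ and viewed, at most 10 in all, crops included, and the job is handed in when it is done.

Besides the shell and the picture viewer there is one more tool, called after "Request:" as name(argument=value, ...), one argument or row to a line, values as JSON. apply_moves: Moves the arm, as the interface text tells. Its arguments: {"type":"object","properties":{"series":{"type":"array","items":{"type":"object","properties":{"jaw":{"type":"number"},"dx":{"type":"number"},"dy":{"type":"number"},"dz":{"type":"number"},"turn":{"type":"number"}}}}},"required":["series"]}

```bash
ls; mkdir -p pics
python3 - <<'E'
from plant import state, grab_frame, spotter
import cv2, numpy as np
s=state(); print(s)
fs=[grab_frame(n) for n in ("scene","side")]
for f in fs: print(f['mtx'].tolist(), np.round(f['camera_from_world'],4).tolist())
for f in fs:
    for t in ["block","tray","board","carrier","rest","clip","clip_knob"]:
        try:
            for r in spotter.outline_of(f,t)[:3]:
                m=r['region'].astype(np.uint8); c=cv2.moments(m,True); print(t,round(r['conf'],2),np.round(r['extent']).tolist(), round(c['m10']/c['m00']),round(c['m01']/c['m00']),int(c['m00']))
        except Exception as e: print(t,e)
cv2.imwrite('pics/a.png',cv2.cvtColor(fs[0]['pixels'],cv2.COLOR_RGB2BGR))
cv2.imwrite('pics/b.png',cv2.cvtColor(fs[1]['pixels'],cv2.COLOR_RGB2BGR))
E
```

```text
pics
{'time': 0.0, 'joint_pos': array([ 1.00699284e+00,  5.33386270e-02,  1.61429593e+00, -1.25164933e-05,
        1.47601079e+00, -1.19014076e-01]), 'joint_vel': array([ 1.74368447e-03, -2.06118842e-04,  1.31488455e-03,  1.03232738e-05,
        3.04689696e-04, -6.05245046e-04]), 'joint_efforts': array([ 4.47241136e-04, -3.93680799e+01, -3.70176065e+01, -8.76979061e-05,
        7.14158843e-03,  7.65622701e-06]), 'tool_pos': array([0.26861121, 0.56368243, 0.24907313]), 'tool_rot': array([-3.37766590e-04,  2.20565284e-01,  9.75371674e-01, -9.69196926e-04]), 'contact_force': array([-0.12798789, -0.23172703,  0.09306564]), 'ft_torque': array([-0.00309143, -0.05982187, -0.02975655]), 'grasp_force': 0.0, 'gripper_width': 0.9990806329945576}
[[492.2620697750843, 0.0, 282.90675041044403], [0.0, 492.2620697750843, 210.96823963098802], [0.0, 0.0, 1.0]] [[0.767, 0.6413, 0.0218, -0.4124], [0.4572, -0.5223, -0.7199, -0.097], [-0.4503, 0.5621, -0.6938, 1.7337], [0.0, 0.0, 0.0, 1.0]]
[[513.6614343691001, 0.0, 280.70845956072446], [0.0, 513.6614343691001, 210.64176822822995], [0.0, 0.0, 1.0]] [[0.79
[... 626 characters left out ...]
52.0] 258 235 183
clip_knob 0.54 [249.0, 218.0, 267.0, 251.0] 258 235 151
block 0.93 [282.0, 319.0, 314.0, 347.0] 298 329 588
block 0.85 [292.0, 201.0, 321.0, 219.0] 305 210 324
block 0.82 [174.0, 221.0, 202.0, 243.0] 189 231 392
tray 0.76 [192.0, 170.0, 260.0, 220.0] 223 194 1682
tray 0.62 [264.0, 270.0, 289.0, 289.0] 274 279 181
board 0.73 [291.0, 200.0, 322.0, 218.0] 305 210 371
board 0.63 [332.0, 280.0, 373.0, 305.0] 351 292 677
carrier 0.79 [324.0, 279.0, 379.0, 316.0] 349 304 734
rest 0.72 [254.0, 198.0, 334.0, 246.0] 293 221 1806
clip 0.75 [331.0, 280.0, 374.0, 306.0] 351 292 720
clip 0.62 [293.0, 208.0, 316.0, 226.0] 301 221 181
clip_knob 0.61 [290.0, 211.0, 314.0, 228.0] 302 222 159
```

View pics/a.png

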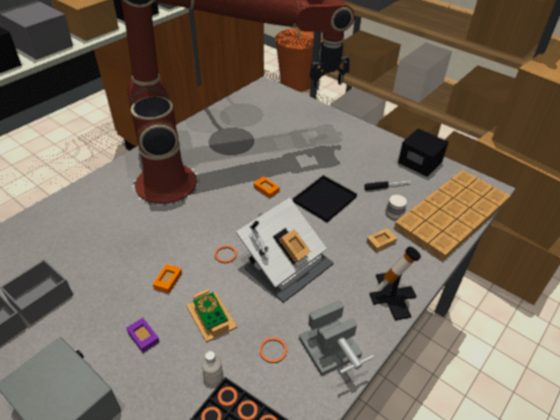

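View pics/b.png

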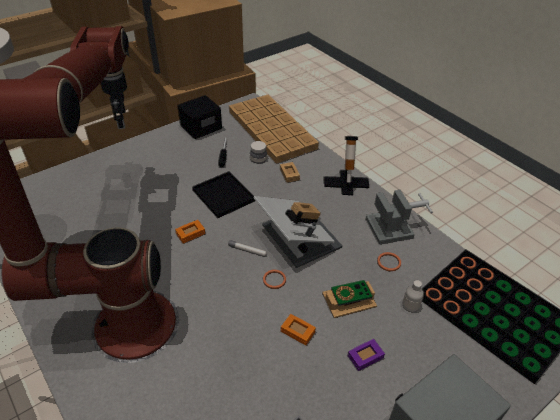

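The scene shows the target block on the rest at scene (293,243) / side (304,212). The others that could be confused with it are the spare at scene (381,240), orange look-alikes at (266,186) and (167,278), and a purple one at (142,334). Only the one lying on the rest's pad fits the description. The tray is at (324,198) and the board on its carrier at (210,312). I'll confirm this in an enlarged crop.

```bash
cat > h.py <<'E'
import numpy as np, cv2
from scipy.spatial.transform import Rotation as R
def rot(q): return R.from_quat([q[1],q[2],q[3],q[0]]).as_matrix()
def proj(f,P):
    P=np.atleast_2d(P); T=f['camera_from_world']; c=P@T[:3,:3].T+T[:3,3]; p=c@f['mtx'].T; return p[:,:2]/p[:,2:]
def ray(f,uv):
    T=f['camera_from_world']; d=T[:3,:3].T@np.linalg.solve(f['mtx'],[uv[0],uv[1],1.]); return -T[:3,:3].T@T[:3,3], d/np.linalg.norm(d)
def onz(f,uv,z):
    o,d=ray(f,uv); return o+d*(z-o[2])/d[2]
def tri(fs,uvs):
    A=np.zeros((3,3));b=np.zeros(3)
    for f,u in zip(fs,uvs):
        o,d=ray(f,u);M=np.eye(3)-np.outer(d,d);A+=M;b+=M@o
    return np.linalg.solve(A,b)
def save(name,img): cv2.imwrite(name,cv2.cvtColor(img,cv2.COLOR_RGB2BGR))
E
python3 - <<'E'
from h import *; from plant import *
a=grab_frame("scene"); b=grab_frame("side")
ca=cv2.resize(a['pixels'][190:300,225:335],None,fx=3.6,fy=3.6,interpolation=cv2.INTER_CUBIC)
cb=cv2.resize(b['pixels'][175:285,240:350],None,fx=3.6,fy=3.6,interpolation=cv2.INTER_CUBIC)
save('pics/c.png',np.hstack([ca,cb]))
print('tray',onz(a,(324,198),.01),onz(b,(223,194),.01))
print('board',onz(a,(210,310),.04),onz(b,(351,292),.04))
print('block',tri([a,b],[(293,243),(305,210)]))
print('knob',tri([a,b],[(258,235),(301,221)]))
for n,u,v in [('spare',(381,240),(290,172)),('or1',(266,186),(191,231)),('or2',(167,278),(298,329)),('coil',(226,254),(275,279)),('flux',(212,370),(414,297)),('pen',(0,0),(248,247)),('vise',(0,0),(392,225)),('coilb',(273,349),(389,262))]:
    print(n,onz(a,u,.01).round(3),onz(b,v,.01).round(3))
E
```

```text
tray [0.47135316 0.29798446 0.01      ] [0.46793505 0.29490903 0.01      ]
board [ 0.52356979 -0.28674547  0.04      ] [ 0.51845012 -0.28914633  0.04      ]
block [ 0.57671872 -0.0073873   0.10823466]
knob [ 0.50707925 -0.07450598  0.15105192]
spare [0.723 0.259 0.01 ] [0.727 0.254 0.01 ]
or1 [0.281 0.214 0.01 ] [0.291 0.206 0.01 ]
or2 [ 0.334 -0.278  0.01 ] [ 0.338 -0.281  0.01 ]
coil [ 0.397 -0.101  0.01 ] [ 0.39  -0.108  0.01 ]
flux [ 0.638 -0.394  0.01 ] [ 0.669 -0.394  0.01 ]
pen [-1.952  0.427  0.01 ] [0.398 0.042 0.01 ]
vise [-1.952  0.427  0.01 ] [ 0.829 -0.154  0.01 ]
coilb [ 0.715 -0.252  0.01 ] [ 0.706 -0.259  0.01 ]
```

View pics/c.png

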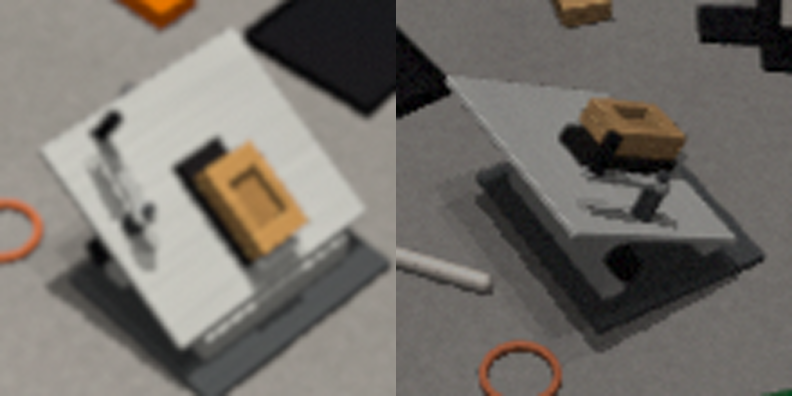

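```bash
cat >> h.py <<'E'
from scipy.optimize import least_squares
def restT(p):
    Rz=R.from_euler('z',p[3]).as_matrix(); Ry=R.from_euler('y',-np.pi/6).as_matrix()
    return Rz@Ry, np.array(p[:3])
E
python3 - <<'E'
from h import *; from plant import *
a=grab_frame("scene"); b=grab_frame("side")
A=lambda u,v:(225+u/3.6,190+v/3.6); B=lambda u,v:(240+(u-396)/3.6,175+v/3.6)
z=-.016
obs=[(a,[.12,-.105,z],A(235,28)),(a,[.12,.105,z],A(42,150)),(a,[-.07,.105,z],A(183,348)),(a,[-.07,-.105,z],A(365,210)),
(b,[.12,-.105,z],B(448,75)),(b,[.12,.105,z],B(577,235)),(b,[-.07,.105,z],B(735,238))]
def res(p):
    M,t=restT(p); return np.concatenate([proj(f,M@np.array(P)+t)[0]-u for f,P,u in obs])
s=least_squares(res,[.57,0,.1,np.pi]); p=s.x; print(p.round(4),s.fun.round(1))
M,t=restT(p)
for n,P in [('knob',[.1,.08,.044]),('block c',[-.01+0,0,.012]),('pivot',[.03,.08,.044]),('lip',[-.054,0,0]),('closedknob',[.03,.01,.044])]:
    w=M@np.array(P)+t; print(n,w.round(3),proj(a,w).round(0),proj(b,w).round(0))
# tray/board yaw from min area rect
for f in (a,b):
  for tn,zz in (('tray',.018),('board',.04),('carrier',.02)):
    r=spotter.outline_of(f,tn)
    for q in r[:2]:
        ys,xs=np.nonzero(q['region']); P=np.array([onz(f,(x,y),zz)[:2] for x,y in zip(xs,ys)],np.float32); print(tn,round(q['conf'],2),cv2.minAreaRect(P))
E
```

```text
[ 0.5681 -0.0074  0.0917  3.0315] [-0.8  0.3 -0.7  0.4 -0.1  0.8  0.6  0.6 -1.  -0.4 -0.8 -1.2  0.4 -0.3]
knob [ 0.495 -0.08   0.18 ] [[254. 226.]] [[300. 217.]]
block c [ 0.583 -0.009  0.097] [[294. 248.]] [[306. 212.]]
pivot [ 0.555 -0.087  0.145] [[269. 247.]] [[317. 218.]]
lip [ 0.615 -0.013  0.065] [[301. 261.]] [[314. 215.]]
closedknob [ 0.563 -0.017  0.145] [[287. 234.]] [[304. 204.]]
tray 0.83 ((0.47330835461616516, 0.2969643175601959), (0.18894989788532257, 0.16032910346984863), 88.67976379394531)
board 0.81 ((0.5217764973640442, -0.2862303853034973), (0.06054045632481575, 0.10641513019800186), 69.01006317138672)
carrier 0.85 ((0.5157236456871033, -0.2848931849002838), (0.09168246388435364, 0.15405692160129547), 69.400146484375)
tray 0.87 ((0.46772974729537964, 0.29291173815727234), (0.1917782425880432, 0.16064876317977905), 88.58847045898438)
board 0.66 ((0.5179174542427063, -0.2895699441432953), (0.06478238105773926, 0.1009075716137886), 68.82734680175781)
board 0.4 ((0.37788110971450806, 0.019726090133190155), (0.026228293776512146, 0.12243156135082245), 32.40998458862305)
carrier 0.74 ((0.5142139196395874, -0.2972557544708252), (0.09554228186607361, 0.14808186888694763), 69.30494689941406)
```

Request:
apply_moves(
  series=[
    {"dx": -160, "dy": -116, "dz": 0, "turn": -0.335, "jaw": 0},
    {"dx": -160, "dy": -116, "dz": 0, "turn": -0.335, "jaw": 0},
    {"dx": -160, "dy": -116, "dz": 0, "turn": -0.335, "jaw": 0},
    {"dx": -160, "dy": -116, "dz": 0, "turn": -0.335, "jaw": 0},
    {"dx": -160, "dy": -116, "dz": 0, "turn": -0.335, "jaw": 0},
  ],
)

```text
time: 1.72
tool_pos: [0.3642, 0.3884, 0.2504]
tool_rot: [0.0, 0.055, 0.998, -0.0]
contact_force: [0.7, -0.5, 0.7]
gripper_width: 1.002
grasp_force: 0.0
```

Request:
apply_moves(
  series=[
    {"dx": -116, "dy": -167, "dz": 0, "jaw": 0},
    {"dx": -116, "dy": -167, "dz": 0, "jaw": 0},
    {"dx": -116, "dy": -167, "dz": 0, "jaw": 0},
    {"dx": -116, "dy": -167, "dz": 0, "jaw": 0},
    {"dx": -116, "dy": -167, "dz": 0, "jaw": 0},
  ],
)

```text
invalid input at $.series[0]: expected keys jaw, dx, dy, dz, turn
```

Request:
apply_moves(
  series=[
    {"dx": -116, "dy": -167, "dz": 0, "jaw": 0},
    {"dx": -116, "dy": -167, "dz": 0, "jaw": 0},
    {"dx": -116, "dy": -167, "dz": 0, "jaw": 0},
    {"dx": -116, "dy": -167, "dz": 0, "jaw": 0},
    {"dx": -116, "dy": -167, "dz": 0, "jaw": 0},
  ],
)

```text
invalid input at $.series[0]: expected keys jaw, dx, dy, dz, turn
```

```bash
cat >> h.py <<'E'
def go(s,target,yaw_y=None):
    M=rot(s['tool_rot']); d=M.T@(np.array(target)-s['tool_pos'])*1000
    y=np.arctan2(M[1,1],M[0,1]); o=[round(v,1) for v in d]
    if yaw_y is not None: o.append(round(-((yaw_y-y+np.pi/2)%np.pi-np.pi/2),3))
    return o
E
python3 - <<'E'
from h import *; from plant import *
s=state(); print(s['time'],s['tool_pos'],s['tool_rot'],s['joint_pos'].round(2))
f=grab_frame('wrist'); save('pics/d.png',f['pixels'])
p=[0.5681,-0.0074,0.0917,3.0315]; M,t=restT(p)
print(f['mtx'].round(1).tolist(),f['camera_from_world'].round(3).tolist())
for P in [[-.05,-.022,0],[-.05,.022,0],[.05,-.022,0],[.05,.022,0],[-.049,-.025,.024],[-.049,.025,.024],[.031,.025,.024],[.031,-.025,.024],[.1,.08,.056]]: print(P,proj(f,M@np.array(P)+t).round(0))
for r in spotter.outline_of(f,'block')[:2]: print(r['conf'],r['extent'])
E
```

```text
1.7167 [0.36423015 0.38840529 0.25037346] [ 3.05429682e-04  5.49905947e-02  9.98486810e-01 -1.79768828e-04] [ 0.68 -0.17  1.83 -0.    1.49 -0.78]
[[344.0, 0.0, 275.2], [0.0, 344.0, 205.0], [0.0, 0.0, 1.0]] [[0.11, 0.994, -0.0, -0.426], [0.947, -0.105, 0.304, -0.344], [0.302, -0.034, -0.953, 0.283], [0.0, 0.0, 0.0, 1.0]]
[-0.05, -0.022, 0] [[-21. 423.]]
[-0.05, 0.022, 0] [[-59. 423.]]
[0.05, -0.022, 0] [[-88. 402.]]
[0.05, 0.022, 0] [[-133.  402.]]
[-0.049, -0.025, 0.024] [[-32. 448.]]
[-0.049, 0.025, 0.024] [[-76. 448.]]
[0.031, 0.025, 0.024] [[-139.  435.]]
[0.031, -0.025, 0.024] [[-87. 435.]]
[0.1, 0.08, 0.056] [[-330.  469.]]
0.96 [50.7, 77.0, 128.8, 159.2]
```

View pics/d.png

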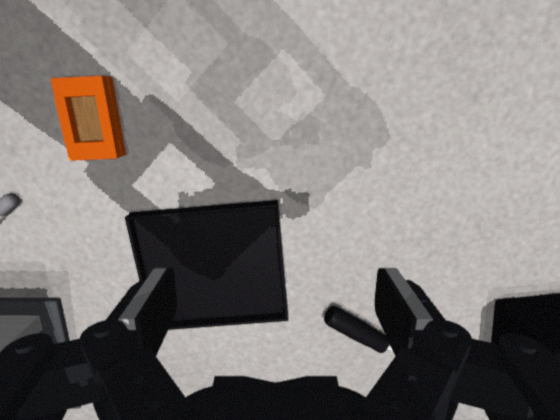

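The wrist picture shows the tray with corners at about (128,214), (279,202) and (287,319), the orange look-alike at (90,118) and the screwdriver at (355,328). I'll carry on to the rest.

Request:
apply_moves(
  series=[
    {"dx": -116, "dy": -167, "dz": 0, "turn": 0, "jaw": 0},
    {"dx": -116, "dy": -167, "dz": 0, "turn": 0, "jaw": 0},
    {"dx": -116, "dy": -167, "dz": 0, "turn": 0, "jaw": 0},
    {"dx": -116, "dy": -167, "dz": 0, "turn": 0, "jaw": 0},
    {"dx": -116, "dy": -167, "dz": 0, "turn": 0, "jaw": 0},
  ],
)

```text
time: 2.23
tool_pos: [0.4611, 0.2105, 0.2506]
tool_rot: [0.0, 0.055, 0.999, 0.0]
contact_force: [-0.2, 0.2, 0.1]
gripper_width: 1.001
grasp_force: 0.0
```

Request:
apply_moves(
  series=[
    {"dx": -70, "dy": -190, "dz": 0, "turn": 0, "jaw": 0},
    {"dx": -70, "dy": -190, "dz": 0, "turn": 0, "jaw": 0},
    {"dx": -70, "dy": -190, "dz": 0, "turn": 0, "jaw": 0},
    {"dx": -70, "dy": -190, "dz": 0, "turn": 0, "jaw": 0},
    {"dx": -70, "dy": -190, "dz": 0, "turn": 0, "jaw": 0},
  ],
)

```text
time: 2.65
tool_pos: [0.5096, 0.0135, 0.2507]
tool_rot: [0.0, 0.055, 0.998, -0.0]
contact_force: [-0.3, -0.3, -0.7]
gripper_width: 1.0
grasp_force: 0.0
```

Run:
```python
from h import *; from plant import *
s=state(); print(s['time'],s['tool_pos'],s['tool_rot'],s['joint_pos'].round(2))
f=grab_frame('wrist'); save('pics/e.png',f['pixels'])
p=[0.5681,-0.0074,0.0917,3.0315]; M,t=restT(p)
for P in [[-.05,-.022,0],[-.05,.022,0],[.05,-.022,0],[.05,.022,0],[-.049,-.025,.024],[-.049,.025,.024],[.031,.025,.024],[.031,-.025,.024],[.1,.08,.056]]: print(P,proj(f,M@np.array(P)+t).round(0))
for r in spotter.outline_of(f,'block')[:2]: print(r['conf'],r['extent'])
```

```text
2.65 [0.50962417 0.01349053 0.25065104] [ 4.85407017e-04  5.49970537e-02  9.98486399e-01 -1.49720104e-05] [-0.12 -0.23  1.88  0.    1.49 -1.58]
[-0.05, -0.022, 0] [[283. 283.]]
[-0.05, 0.022, 0] [[239. 283.]]
[0.05, -0.022, 0] [[285. 220.]]
[0.05, 0.022, 0] [[230. 220.]]
[-0.049, -0.025, 0.024] [[286. 305.]]
[-0.049, 0.025, 0.024] [[234. 305.]]
[0.031, 0.025, 0.024] [[226. 259.]]
[0.031, -0.025, 0.024] [[289. 259.]]
[0.1, 0.08, 0.056] [[113. 239.]]
0.61 [233.6, 236.7, 295.5, 310.3]
0.54 [0.0, 23.8, 6.6, 36.8]
```

View pics/e.png

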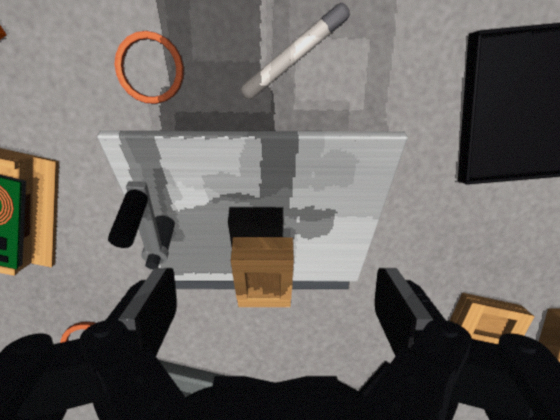

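The wrist picture shows the block on the pad, with its top face at (232–295, 237–306). The knob is at (125,220), the deck's upper corners are at (98,134) and (407,133), and the spare is at (493,320). I'll refit with this view.

Run:
```python
from h import *; from plant import *
w=grab_frame('wrist'); a=grab_frame("scene"); b=grab_frame("side"); s=state()
A=lambda u,v:(225+u/3.6,190+v/3.6); B=lambda u,v:(240+(u-396)/3.6,175+v/3.6)
z=-.016
obs=[(a,[.12,-.105,z],A(235,28)),(a,[.12,.105,z],A(42,150)),(a,[-.07,.105,z],A(183,348)),(a,[-.07,-.105,z],A(365,210)),
(b,[.12,-.105,z],B(448,75)),(b,[.12,.105,z],B(577,235)),(b,[-.07,.105,z],B(735,238)),
(w,[.12,.105,z],(98,134)),(w,[.12,-.105,z],(407,133)),(w,[-.07,-.105,z],(361,281))]
def res(p):
    M,t=restT(p); return np.concatenate([proj(f,M@np.array(P)+t)[0]-u for f,P,u in obs])
sl=least_squares(res,[.57,0,.1,np.pi],loss='soft_l1'); p=sl.x; print(p.round(4),sl.fun.round(1))
M,t=restT(p)
# clip angle view: knob axis
for th in (0,.1,.2): 
    print(th,[proj(w,M@np.array([.03+.07*np.cos(th),.08-.07*np.sin(th),zz])+t)[0].round(0).tolist() for zz in (.02,.056)])
top=[[-.049,.025,.024],[-.049,-.025,.024],[.031,.025,.024],[.031,-.025,.024]]
print([proj(w,M@np.array(P)+t)[0].round(0).tolist() for P in top])
# block fit: offset x,y,in-plane yaw with observed top corners
ob=np.array([[237,306],[291,306],[232,239],[295,237]])
print([[0.05,s2] for s2 in (0,)], [proj(w,M@np.array([.05,y,zz])+t)[0].round(0).tolist() for y in(.022,-.022) for zz in (0,-.016)])
def r2(q):
    L=[[x*np.cos(q[2])-y*np.sin(q[2])+q[0],x*np.sin(q[2])+y*np.cos(q[2])+q[1],.024] for x,y in ((-.04,.025),(-.04,-.025),(.04,.025),(.04,-.025))]
    return (np.array([proj(w,M@np.array(P)+t)[0] for P in L])-ob).ravel()
q=least_squares(r2,[-.01,0,0]); print('block in rest',q.x.round(4),q.fun.round(1))
c=M@np.array([q.x[0],q.x[1],.012])+t; print('block c',c)
yy=p[3]+q.x[2]+np.pi/2
print('above 90:',go(s,c+[0,0,.06],yy),'at:',go(s,c,yy))
tr=[onz(w,u,.018) for u in ((468,32),(460,183))]; print('tray corners',np.round(tr,3))
```

```text
[ 0.5671 -0.0092  0.0928  3.0315] [-1.4  0.1 -1.4  0.3 -0.8  0.7 -0.   0.5 -1.  -0.2 -0.7 -0.9  0.6 -0.1
 -0.1  0.9  2.5  0.1 -1.2 -2.5]
0 [[129.0, 194.0], [112.0, 238.0]]
0.1 [[140.0, 194.0], [124.0, 239.0]]
0.2 [[151.0, 195.0], [136.0, 240.0]]
[[235.0, 305.0], [287.0, 304.0], [226.0, 258.0], [289.0, 258.0]]
[[0.05, 0]] [[230.0, 219.0], [231.0, 204.0], [285.0, 219.0], [285.0, 204.0]]
block in rest [ 0.0084 -0.0045 -0.0184] [  0.2 -10.2   0.5 -10.   -2.1   5.7   1.6   8.1]
block c [ 0.56625099 -0.00462274  0.10742212]
above 90: [np.float64(-59.0), np.float64(-14.4), np.float64(82.8), np.float64(0.019)] at: [np.float64(-59.0), np.float64(-14.5), np.float64(142.8), np.float64(0.019)]
tray corners [[0.398 0.206 0.018]
 [0.544 0.206 0.018]]
```

Request:
apply_moves(
  series=[
    {"dx": -40, "dy": -10, "dz": 0, "turn": 0, "jaw": 0},
    {"dx": -74.5, "dy": -14.5, "dz": 20, "turn": 0, "jaw": 0.1},
    {"dx": -74.5, "dy": -14.5, "dz": 60, "turn": 0, "jaw": 0.1},
    {"dx": -74.5, "dy": -14.5, "dz": 85, "turn": 0, "jaw": 0.1},
    {"dx": -74.5, "dy": -14.5, "dz": 105, "turn": 0, "jaw": 0.1},
  ],
)

```text
time: 3.32
tool_pos: [0.5805, -0.0048, 0.1419]
tool_rot: [-0.002, 0.053, 0.999, 0.0]
contact_force: [-0.0, 0.0, -0.7]
gripper_width: 0.902
grasp_force: 0.0
```

Request:
apply_moves(
  series=[
    {"dx": 0, "dy": 0, "dz": 20, "turn": 0, "jaw": 0.2},
    {"dx": 0, "dy": 0, "dz": 35, "turn": 0, "jaw": 0.25},
    {"dx": 0, "dy": 0, "dz": 47, "turn": 0, "jaw": 0.3},
    {"dx": 0, "dy": 0, "dz": 47, "turn": 0, "jaw": 0.35},
    {"dx": 0, "dy": 0, "dz": 47, "turn": 0, "jaw": 0.35},
  ],
)

```text
time: 3.73
tool_pos: [0.5814, -0.0059, 0.098]
tool_rot: [-0.0, 0.054, 0.999, 0.0]
contact_force: [0.6, 0.2, 0.1]
gripper_width: 0.652
grasp_force: 0.0
```

Run:
```python
from h import *; from plant import *
w=grab_frame('wrist'); b=grab_frame("side"); s=state()
cb=cv2.resize(b['pixels'][160:265,240:380],None,fx=4,fy=4,interpolation=cv2.INTER_CUBIC)
save('pics/f.png',np.vstack([cb,w['pixels'][200:]])[:600] if cb.shape[1]==560 else cb)
print(cb.shape,s['gripper_width'],s['tool_pos'],s['contact_force'])
```

```text
(420, 560, 3) 0.6463530679587527 [ 0.58261142 -0.00663123  0.09982053] [ 0.07240734 -0.23080967  0.08606251]
```

View pics/f.png

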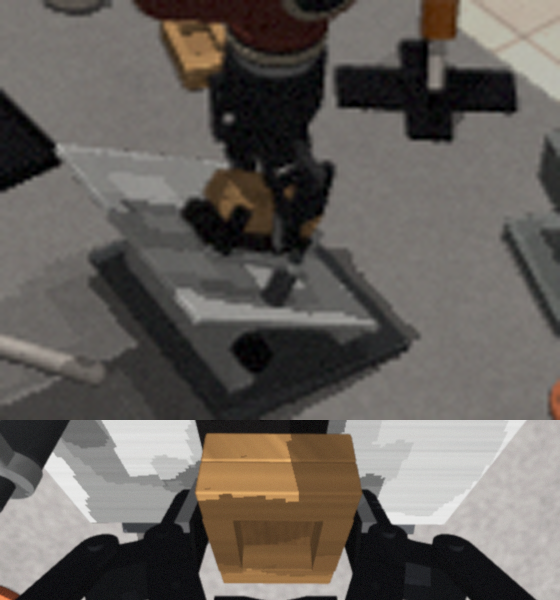

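The fingers straddle the block, one on each side of the wood at (205–355, 500–580) in the lower strip. Now I'll close in small steps and learn how the force relates to the jaw value.

Request:
apply_moves(
  series=[
    {"dx": 0, "dy": 0, "dz": 0, "turn": 0, "jaw": 0.38},
    {"dx": 0, "dy": 0, "dz": 0, "turn": 0, "jaw": 0.395},
    {"dx": 0, "dy": 0, "dz": 0, "turn": 0, "jaw": 0.405},
    {"dx": 0, "dy": 0, "dz": 0, "turn": 0, "jaw": 0.41},
    {"dx": 0, "dy": 0, "dz": 0, "turn": 0, "jaw": 0.41},
  ],
)

```text
time: 4.25
tool_pos: [0.5824, -0.0075, 0.0993]
tool_rot: [0.001, 0.055, 0.998, -0.0]
contact_force: [1.1, 0.5, 2.7]
gripper_width: 0.589
grasp_force: 1.8
```

Request:
apply_moves(
  series=[
    {"dx": 0, "dy": 0, "dz": 0, "turn": 0, "jaw": 0.415},
    {"dx": 0, "dy": 0, "dz": 0, "turn": 0, "jaw": 0.415},
  ],
)

```text
time: 4.42
tool_pos: [0.5822, -0.0077, 0.0989]
tool_rot: [0.001, 0.055, 0.998, -0.0]
contact_force: [1.3, -1.0, 2.6]
gripper_width: 0.589
grasp_force: 2.4
```

Request:
apply_moves(
  series=[
    {"dx": 0, "dy": 0, "dz": 0, "turn": 0, "jaw": 0.42},
    {"dx": 0, "dy": 0, "dz": 0, "turn": 0, "jaw": 0.42},
  ],
)

```text
time: 4.58
tool_pos: [0.5822, -0.0077, 0.099]
tool_rot: [0.001, 0.055, 0.998, -0.0]
contact_force: [0.6, -2.1, 4.3]
gripper_width: 0.587
grasp_force: 15.5
```

Request:
apply_moves(
  series=[
    {"dx": 0, "dy": 0, "dz": 0, "turn": 0, "jaw": 0.425},
    {"dx": 0, "dy": 0, "dz": 0, "turn": 0, "jaw": 0.425},
  ],
)

```text
time: 4.75
tool_pos: [0.5822, -0.0077, 0.099]
tool_rot: [0.001, 0.055, 0.998, -0.0]
contact_force: [0.6, -2.3, 5.7]
gripper_width: 0.58
grasp_force: 29.2
```

Request:
apply_moves(
  series=[
    {"dx": 0, "dy": 0, "dz": 0, "turn": 0, "jaw": 0.435},
    {"dx": 0, "dy": 0, "dz": 0, "turn": 0, "jaw": 0.435},
  ],
)

```text
time: 4.92
tool_pos: [0.5822, -0.0077, 0.0991]
tool_rot: [0.001, 0.055, 0.998, -0.0]
contact_force: [0.5, -2.7, 5.9]
gripper_width: 0.578
grasp_force: 57.0
```

Request:
apply_moves(
  series=[
    {"dx": 0, "dy": 0, "dz": -20, "turn": 0, "jaw": 0.425},
    {"dx": 0, "dy": 0, "dz": -60, "turn": 0, "jaw": 0.425},
    {"dx": 0, "dy": 0, "dz": -100, "turn": 0, "jaw": 0.425},
    {"dx": 0, "dy": 0, "dz": -130, "turn": 0, "jaw": 0.425},
    {"dx": 0, "dy": 0, "dz": -130, "turn": 0, "jaw": 0.425},
  ],
)

```text
time: 5.33
tool_pos: [0.5845, -0.0071, 0.2358]
tool_rot: [0.005, 0.055, 0.998, 0.0]
contact_force: [0.6, 0.2, 0.2]
gripper_width: 0.58
grasp_force: 56.3
```

Request:
apply_moves(
  series=[
    {"dx": 10, "dy": 20, "dz": 0, "turn": 0, "jaw": 0.425},
    {"dx": 26, "dy": 52, "dz": 0, "turn": 0, "jaw": 0.425},
    {"dx": 43, "dy": 86, "dz": 0, "turn": 0, "jaw": 0.425},
    {"dx": 60, "dy": 120, "dz": 0, "turn": 0, "jaw": 0.425},
    {"dx": 78, "dy": 155, "dz": 0, "turn": 0, "jaw": 0.425},
  ],
)

```text
time: 5.75
tool_pos: [0.5191, 0.1568, 0.226]
tool_rot: [-0.002, 0.055, 0.998, 0.0]
contact_force: [0.5, 0.6, 0.0]
gripper_width: 0.575
grasp_force: 56.2
```

Request:
apply_moves(
  series=[
    {"dx": 17, "dy": 34, "dz": 0, "turn": 0, "jaw": 0.425},
    {"dx": 34, "dy": 68, "dz": 0, "turn": 0, "jaw": 0.425},
    {"dx": 50, "dy": 100, "dz": 0, "turn": 0, "jaw": 0.425},
    {"dx": 63, "dy": 125, "dz": 0, "turn": 0, "jaw": 0.425},
    {"dx": 65, "dy": 132, "dz": 0, "turn": 0, "jaw": 0.425},
  ],
)

```text
time: 6.17
tool_pos: [0.4678, 0.2969, 0.226]
tool_rot: [-0.002, 0.053, 0.999, 0.0]
contact_force: [0.1, 1.2, -1.0]
gripper_width: 0.573
grasp_force: 56.1
```

Run:
```python
from h import *; from plant import *
w=grab_frame('wrist'); b=grab_frame("side"); s=state(); 
print(s['gripper_width'],s['grasp_force'],s['tool_pos'],s['contact_force'])
cb=cv2.resize(b['pixels'][110:215,170:310],None,fx=4,fy=4,interpolation=cv2.INTER_CUBIC)
save('pics/g.png',np.vstack([cb,w['pixels'][240:]]))
```

```text
0.5793128835358845 56.127891540527344 [0.4694655  0.29466167 0.22637926] [-0.03308884 -1.0489388  -0.72837278]
```

View pics/g.png

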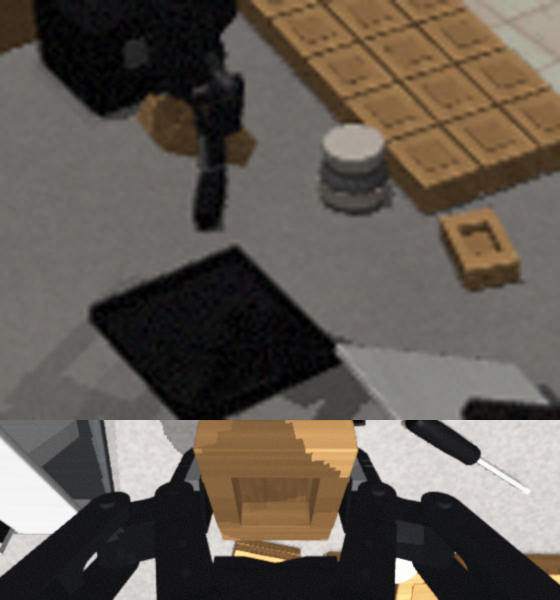

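The block is held at its slope angle over the tray: wood at (195–355, 420–540) in the wrist strip, tray below it in the side strip. Lowering now.

Request:
apply_moves(
  series=[
    {"dx": 0, "dy": 0, "dz": 30, "turn": 0, "jaw": 0.425},
    {"dx": 0, "dy": 0, "dz": 70, "turn": 0, "jaw": 0.425},
    {"dx": 0, "dy": 0, "dz": 110, "turn": 0, "jaw": 0.425},
    {"dx": 0, "dy": 0, "dz": 145, "turn": 0, "jaw": 0.425},
    {"dx": 0, "dy": 0, "dz": 172, "turn": 0, "jaw": 0.425},
  ],
)

```text
time: 6.68
tool_pos: [0.4692, 0.2911, 0.0519]
tool_rot: [-0.002, 0.056, 0.998, -0.001]
contact_force: [-0.3, -0.2, -1.1]
gripper_width: 0.578
grasp_force: 56.2
```

Request:
apply_moves(
  series=[
    {"dx": 0, "dy": 0, "dz": 6, "turn": 0, "jaw": 0.42},
    {"dx": 0, "dy": 0, "dz": 12, "turn": 0, "jaw": 0.42},
    {"dx": 0, "dy": 0, "dz": 17, "turn": 0, "jaw": 0.42},
  ],
)

```text
time: 6.93
tool_pos: [0.4721, 0.2933, 0.0399]
tool_rot: [0.001, 0.055, 0.998, 0.0]
contact_force: [0.2, 1.5, -1.5]
gripper_width: 0.585
grasp_force: 30.6
```

Request:
apply_moves(
  series=[
    {"dx": 0, "dy": 0, "dz": 0, "turn": 0, "jaw": 0.417},
    {"dx": 0, "dy": 0, "dz": 0, "turn": 0, "jaw": 0.417},
  ],
)

```text
time: 7.1
tool_pos: [0.4724, 0.2941, 0.0411]
tool_rot: [0.001, 0.055, 0.998, 0.001]
contact_force: [0.3, 0.6, -1.5]
gripper_width: 0.586
grasp_force: 13.8
```

Request:
apply_moves(
  series=[
    {"dx": 0, "dy": 0, "dz": 0, "turn": 0, "jaw": 0.412},
    {"dx": 0, "dy": 0, "dz": 0, "turn": 0, "jaw": 0.412},
  ],
)

```text
time: 7.27
tool_pos: [0.4722, 0.2944, 0.0412]
tool_rot: [0.001, 0.055, 0.998, 0.001]
contact_force: [0.5, 0.0, 0.3]
gripper_width: 0.589
grasp_force: 0.1
```

Request:
apply_moves(
  series=[
    {"dx": 0, "dy": 0, "dz": 0, "turn": 0, "jaw": 0.407},
    {"dx": 0, "dy": 0, "dz": 0, "turn": 0, "jaw": 0.407},
  ],
)

```text
time: 7.43
tool_pos: [0.4715, 0.2942, 0.0402]
tool_rot: [0.001, 0.055, 0.998, 0.001]
contact_force: [0.9, 0.3, 0.4]
gripper_width: 0.593
grasp_force: 0.4
```

Request:
apply_moves(
  series=[
    {"dx": 0, "dy": 0, "dz": 0, "turn": 0, "jaw": 0.36},
    {"dx": 0, "dy": 0, "dz": 0, "turn": 0, "jaw": 0.2},
    {"dx": 0, "dy": 0, "dz": 0, "turn": 0, "jaw": 0.1},
    {"dx": 0, "dy": 0, "dz": -20, "turn": 0, "jaw": 0.1},
    {"dx": 0, "dy": 0, "dz": -60, "turn": 0, "jaw": 0.1},
  ],
)

```text
time: 7.85
tool_pos: [0.4668, 0.2918, 0.0939]
tool_rot: [-0.006, 0.055, 0.998, -0.003]
contact_force: [0.1, 0.0, -0.4]
gripper_width: 0.898
grasp_force: 0.0
```

Request:
apply_moves(
  series=[
    {"dx": 0, "dy": 0, "dz": -40, "turn": 0, "jaw": 0.1},
    {"dx": 0, "dy": 0, "dz": -80, "turn": 0, "jaw": 0.1},
    {"dx": 0, "dy": 0, "dz": -120, "turn": 0, "jaw": 0.1},
    {"dx": 0, "dy": 0, "dz": -150, "turn": 0, "jaw": 0.1},
    {"dx": 0, "dy": 0, "dz": -160, "turn": 0, "jaw": 0.1},
  ],
)

```text
time: 8.27
tool_pos: [0.4731, 0.2948, 0.2663]
tool_rot: [0.005, 0.055, 0.998, 0.002]
contact_force: [0.8, -0.3, 0.8]
gripper_width: 0.899
grasp_force: 0.0
```

Run:
```python
from h import *; from plant import *
w=grab_frame('wrist'); a=grab_frame('scene'); b=grab_frame("side"); s=state(); 
print(s['time'],s['tool_pos'],s['joint_pos'].round(2))
for f in (w,a,b):
  for r in spotter.outline_of(f,'block')[:4]:
    ys,xs=np.nonzero(r['region']); P=np.array([onz(f,(x,y),.026)[:2] for x,y in zip(xs,ys)],np.float32); print(round(r['conf'],2),[round(float(v),3) for z in cv2.minAreaRect(P)[:2] for v in z])
for f in (a,b):
  for r in spotter.outline_of(f,'board')[:2]:
    ys,xs=np.nonzero(r['region']); P=np.array([onz(f,(x,y),.04)[:2] for x,y in zip(xs,ys)],np.float32); print('board',round(r['conf'],2),cv2.minAreaRect(P))
T=go(s,[.520,-.288,.25],np.radians(69)); print(T)
```

```text
8.4167 [0.47102018 0.29377873 0.25920563] [ 0.42 -0.12  1.77 -0.    1.49 -1.04]
0.9 [0.318, 0.208, 0.055, 0.03]
0.89 [0.464, 0.296, 0.051, 0.083]
0.97 [0.343, -0.284, 0.059, 0.093]
0.91 [0.463, 0.289, 0.065, 0.096]
0.89 [0.294, 0.2, 0.067, 0.096]
0.61 [0.436, -0.446, 0.055, 0.094]
0.89 [0.459, 0.285, 0.074, 0.09]
0.75 [0.331, -0.287, 0.061, 0.085]
0.71 [0.423, -0.449, 0.058, 0.089]
0.69 [0.282, 0.195, 0.07, 0.085]
board 0.73 ((0.5217998623847961, -0.28568193316459656), (0.061580102890729904, 0.10787513107061386), 68.58830261230469)
board 0.82 ((0.5179747939109802, -0.2904868721961975), (0.06793633848428726, 0.10294655710458755), 68.83354949951172)
board 0.27 ((0.5941522121429443, 0.006092660129070282), (0.06558150798082352, 0.07494962960481644), 28.510976791381836)
[np.float64(-112.4), np.float64(-572.9), np.float64(9.1), np.float64(0.257)]
```

The block lies flat in the tray: 51 x 83 mm footprint at (0.464, 0.296). Next is the board.

Request:
apply_moves(
  series=[
    {"dx": -5, "dy": -25, "dz": 0, "turn": 0, "jaw": 0.1},
    {"dx": -13, "dy": -66, "dz": 0, "turn": 0, "jaw": 0.1},
    {"dx": -21, "dy": -107, "dz": 0, "turn": 0, "jaw": 0.1},
    {"dx": -29, "dy": -148, "dz": 0, "turn": 0, "jaw": 0.1},
    {"dx": -37, "dy": -189, "dz": 0, "turn": 0, "jaw": 0.1},
  ],
)

```text
time: 9.08
tool_pos: [0.4862, 0.1006, 0.2578]
tool_rot: [-0.001, 0.054, 0.999, -0.0]
contact_force: [0.5, 0.1, 0.7]
gripper_width: 0.9
grasp_force: 0.0
```

Request:
apply_moves(
  series=[
    {"dx": -8, "dy": -41, "dz": 0, "turn": 0, "jaw": 0.1},
    {"dx": -16, "dy": -82, "dz": 0, "turn": 0, "jaw": 0.1},
    {"dx": -24, "dy": -122, "dz": 0, "turn": 0, "jaw": 0.1},
    {"dx": -32, "dy": -162, "dz": 0, "turn": 0, "jaw": 0.1},
    {"dx": -39, "dy": -200, "dz": 0, "turn": 0, "jaw": 0.1},
  ],
)

```text
time: 9.5
tool_pos: [0.5031, -0.1029, 0.2579]
tool_rot: [-0.001, 0.055, 0.998, 0.0]
contact_force: [0.4, 0.9, 0.9]
gripper_width: 0.904
grasp_force: 0.0
```

Request:
apply_moves(
  series=[
    {"dx": -8, "dy": -40, "dz": 0, "turn": 0.1, "jaw": 0.1},
    {"dx": -13, "dy": -80, "dz": 0, "turn": 0.2, "jaw": 0.1},
    {"dx": -13, "dy": -110, "dz": 0, "turn": 0.257, "jaw": 0.1},
    {"dx": -13, "dy": -130, "dz": 0, "turn": 0.257, "jaw": 0.1},
    {"dx": -13, "dy": -130, "dz": 0, "turn": 0.257, "jaw": 0.1},
  ],
)

```text
time: 9.92
tool_pos: [0.5014, -0.2347, 0.2575]
tool_rot: [-0.001, 0.185, 0.983, -0.0]
contact_force: [0.6, 0.7, 0.8]
gripper_width: 0.903
grasp_force: 0.0
```

Run:
```python
from h import *; from plant import *
w=grab_frame('wrist'); s=state(); save('pics/h.png',w['pixels'])
print(s['time'],s['tool_pos'],s['joint_pos'].round(2))
for n,z in (('board',.04),('carrier',.03)):
  for r in spotter.outline_of(w,n)[:2]:
    ys,xs=np.nonzero(r['region']); P=np.array([onz(w,(x,y),z)[:2] for x,y in zip(xs,ys)],np.float32); print(n,round(r['conf'],2),r['extent'],cv2.minAreaRect(P))
    c=cv2.minAreaRect(P)[0]; 
M=rot(s['tool_rot']);print(np.degrees(np.arctan2(M[1,1],M[0,1])))
```

```text
9.9667 [ 0.50169472 -0.23276722  0.25760692] [-0.57 -0.12  1.77  0.    1.5  -1.77]
board 0.96 [206.2, 163.4, 264.1, 255.8] ((0.5214908123016357, -0.2859932780265808), (0.06061602383852005, 0.10044229030609131), 68.80079650878906)
carrier 0.59 [195.2, 140.6, 283.2, 267.0] ((0.5204067230224609, -0.28166937828063965), (0.08485827594995499, 0.13666264712810516), 70.86209106445312)
68.80656895828521
```

View pics/h.png

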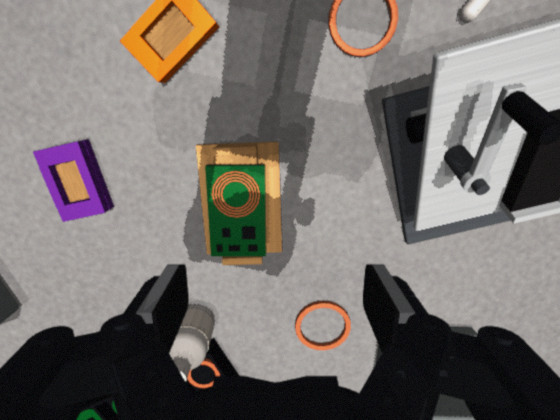

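The board shows at (206–264, 163–256), measured 60.6 x 100.4 mm and aligned with the jaws. The flux bottle at (195,330) stays clear. I'll descend above it and settle.

Request:
apply_moves(
  series=[
    {"dx": -20, "dy": -20, "dz": 15, "turn": 0, "jaw": 0.1},
    {"dx": -37.5, "dy": -42.5, "dz": 45, "turn": 0, "jaw": 0.1},
    {"dx": -37.5, "dy": -42.5, "dz": 85, "turn": 0, "jaw": 0.1},
    {"dx": -37.5, "dy": -42.5, "dz": 120, "turn": 0, "jaw": 0.1},
    {"dx": -37.5, "dy": -42.5, "dz": 150, "turn": 0, "jaw": 0.1},
  ],
)

```text
time: 10.48
tool_pos: [0.5218, -0.2826, 0.1063]
tool_rot: [-0.001, 0.182, 0.983, 0.001]
contact_force: [-0.9, 0.0, -0.7]
gripper_width: 0.897
grasp_force: 0.0
```

Request:
apply_moves(
  series=[
    {"dx": 0, "dy": 0, "dz": 10, "turn": 0, "jaw": 0.1},
    {"dx": 0, "dy": 0, "dz": 10, "turn": 0, "jaw": 0.1},
    {"dx": 0, "dy": 0, "dz": 10, "turn": 0, "jaw": 0.1},
    {"dx": 0, "dy": 0, "dz": 10, "turn": 0, "jaw": 0.1},
  ],
)

```text
time: 10.82
tool_pos: [0.524, -0.285, 0.1022]
tool_rot: [0.002, 0.182, 0.983, -0.001]
contact_force: [-0.3, 0.4, 0.5]
gripper_width: 0.901
grasp_force: 0.0
```

Run:
```python
from h import *; from plant import *
w=grab_frame('wrist'); s=state(); print(s['tool_pos'])
for r in spotter.outline_of(w,'board')[:1]:
    ys,xs=np.nonzero(r['region']); P=np.array([onz(w,(x,y),.04)[:2] for x,y in zip(xs,ys)],np.float32); q=cv2.minAreaRect(P);print(round(r['conf'],2),r['extent'],q)
print(go(s,[.5215,-.286,.040],np.radians(68.8)))
```

```text
[ 0.52413291 -0.28530418  0.10260734]
0.66 [217.0, 144.7, 327.6, 307.9] ((0.5218650102615356, -0.2864840626716614), (0.06092797964811325, 0.10186866670846939), 68.52108764648438)
[np.float64(2.5), np.float64(-1.5), np.float64(62.6), np.float64(0.004)]
```

Request:
apply_moves(
  series=[
    {"dx": 2, "dy": -1.5, "dz": 20, "turn": 0, "jaw": 0.12},
    {"dx": 2, "dy": -1.5, "dz": 40, "turn": 0, "jaw": 0.12},
    {"dx": 2, "dy": -1.5, "dz": 55, "turn": 0, "jaw": 0.12},
    {"dx": 2, "dy": -1.5, "dz": 62, "turn": 0, "jaw": 0.15},
    {"dx": 2, "dy": -1.5, "dz": 62, "turn": 0, "jaw": 0.2},
  ],
)

```text
time: 11.33
tool_pos: [0.5194, -0.285, 0.0367]
tool_rot: [-0.001, 0.182, 0.983, 0.0]
contact_force: [-1.1, -0.3, 0.5]
gripper_width: 0.801
grasp_force: 0.0
```

Request:
apply_moves(
  series=[
    {"dx": 0, "dy": 0, "dz": 0, "turn": 0, "jaw": 0.24},
    {"dx": 0, "dy": 0, "dz": 0, "turn": 0, "jaw": 0.26},
    {"dx": 0, "dy": 0, "dz": 0, "turn": 0, "jaw": 0.275},
    {"dx": 0, "dy": 0, "dz": 0, "turn": 0, "jaw": 0.282},
    {"dx": 0, "dy": 0, "dz": 0, "turn": 0, "jaw": 0.286},
  ],
)

```text
time: 11.75
tool_pos: [0.5203, -0.2856, 0.0382]
tool_rot: [0.001, 0.182, 0.983, -0.0]
contact_force: [0.4, -0.6, 0.4]
gripper_width: 0.713
grasp_force: 0.0
```

Request:
apply_moves(
  series=[
    {"dx": 0, "dy": 0, "dz": 0, "turn": 0, "jaw": 0.29},
    {"dx": 0, "dy": 0, "dz": 0, "turn": 0, "jaw": 0.29},
    {"dx": 0, "dy": 0, "dz": 0, "turn": 0, "jaw": 0.29},
  ],
)

```text
time: 12.0
tool_pos: [0.52, -0.2856, 0.0376]
tool_rot: [0.0, 0.182, 0.983, -0.0]
contact_force: [-0.8, -0.7, 0.7]
gripper_width: 0.71
grasp_force: 0.5
```

Request:
apply_moves(
  series=[
    {"dx": 0, "dy": 0, "dz": 0, "turn": 0, "jaw": 0.293},
    {"dx": 0, "dy": 0, "dz": 0, "turn": 0, "jaw": 0.293},
    {"dx": 0, "dy": 0, "dz": 0, "turn": 0, "jaw": 0.293},
  ],
)

```text
time: 12.25
tool_pos: [0.52, -0.2856, 0.0375]
tool_rot: [0.0, 0.182, 0.983, -0.0]
contact_force: [-1.5, -2.3, 1.1]
gripper_width: 0.706
grasp_force: 1.0
```

```bash
python3 -c "
from plant import *
s=state(); print(s['tool_pos'],s['gripper_width'],s['grasp_force'],s['contact_force'])"
```

```text
[ 0.51997246 -0.28560613  0.03751512] 0.7059533456741264 0.9589722566306591 [-1.51754065 -2.26177989  1.1025465 ]
```

Request:
apply_moves(
  series=[
    {"dx": 0, "dy": 0, "dz": 0, "turn": 0, "jaw": 0.27},
    {"dx": 0, "dy": 0, "dz": -4, "turn": 0, "jaw": 0.27},
    {"dx": 0, "dy": 0, "dz": -4, "turn": 0, "jaw": 0.28},
    {"dx": 0, "dy": 0, "dz": -4, "turn": 0, "jaw": 0.288},
    {"dx": 0, "dy": 0, "dz": -4, "turn": 0, "jaw": 0.293},
  ],
)

```text
time: 12.67
tool_pos: [0.5199, -0.2854, 0.0415]
tool_rot: [0.0, 0.182, 0.983, -0.0]
contact_force: [-0.1, -0.4, 1.1]
gripper_width: 0.703
grasp_force: 0.4
```

Request:
apply_moves(
  series=[
    {"dx": 0, "dy": 0, "dz": 0, "turn": 0, "jaw": 0.295},
    {"dx": 0, "dy": 0, "dz": 0, "turn": 0, "jaw": 0.295},
    {"dx": 0, "dy": 0, "dz": 0, "turn": 0, "jaw": 0.295},
  ],
)

```text
time: 12.92
tool_pos: [0.5199, -0.2854, 0.0414]
tool_rot: [0.0, 0.182, 0.983, -0.0]
contact_force: [-0.4, -2.2, 0.7]
gripper_width: 0.707
grasp_force: 0.6
```

Request:
apply_moves(
  series=[
    {"dx": 0, "dy": 0, "dz": 0, "turn": 0, "jaw": 0.2965},
    {"dx": 0, "dy": 0, "dz": 0, "turn": 0, "jaw": 0.2965},
    {"dx": 0, "dy": 0, "dz": 0, "turn": 0, "jaw": 0.2965},
  ],
)

```text
time: 13.17
tool_pos: [0.5199, -0.2855, 0.0414]
tool_rot: [0.0, 0.182, 0.983, -0.0]
contact_force: [0.9, -2.9, -0.2]
gripper_width: 0.702
grasp_force: 0.9
```

Request:
apply_moves(
  series=[
    {"dx": 0, "dy": 0, "dz": 0, "turn": 0, "jaw": 0.2975},
    {"dx": 0, "dy": 0, "dz": 0, "turn": 0, "jaw": 0.2975},
    {"dx": 0, "dy": 0, "dz": 0, "turn": 0, "jaw": 0.2975},
  ],
)

```text
time: 13.42
tool_pos: [0.5199, -0.2854, 0.0414]
tool_rot: [0.0, 0.182, 0.983, -0.0]
contact_force: [0.3, -1.4, 1.5]
gripper_width: 0.703
grasp_force: 0.9
```

Request:
apply_moves(
  series=[
    {"dx": 0, "dy": 0, "dz": 0, "turn": 0, "jaw": 0.2985},
    {"dx": 0, "dy": 0, "dz": 0, "turn": 0, "jaw": 0.2985},
    {"dx": 0, "dy": 0, "dz": 0, "turn": 0, "jaw": 0.2985},
  ],
)

```text
time: 13.67
tool_pos: [0.5199, -0.2854, 0.0414]
tool_rot: [0.0, 0.182, 0.983, -0.0]
contact_force: [-0.9, -1.6, 2.3]
gripper_width: 0.699
grasp_force: 2.3
```

Request:
apply_moves(
  series=[
    {"dx": 0, "dy": 0, "dz": 0, "turn": 0, "jaw": 0.2995},
    {"dx": 0, "dy": 0, "dz": 0, "turn": 0, "jaw": 0.2995},
    {"dx": 0, "dy": 0, "dz": 0, "turn": 0, "jaw": 0.2995},
  ],
)

```text
time: 13.92
tool_pos: [0.52, -0.2853, 0.0414]
tool_rot: [0.0, 0.182, 0.983, -0.0]
contact_force: [-1.5, -1.8, 1.8]
gripper_width: 0.7
grasp_force: 4.3
```

Request:
apply_moves(
  series=[
    {"dx": 0, "dy": 0, "dz": 0, "turn": 0, "jaw": 0.3003},
    {"dx": 0, "dy": 0, "dz": 0, "turn": 0, "jaw": 0.3003},
    {"dx": 0, "dy": 0, "dz": 0, "turn": 0, "jaw": 0.3003},
  ],
)

```text
time: 14.17
tool_pos: [0.52, -0.2853, 0.0414]
tool_rot: [0.0, 0.182, 0.983, -0.0]
contact_force: [-1.4, -2.7, 2.4]
gripper_width: 0.703
grasp_force: 5.9
```

Request:
apply_moves(
  series=[
    {"dx": 0, "dy": 0, "dz": 0, "turn": 0, "jaw": 0.301},
    {"dx": 0, "dy": 0, "dz": 0, "turn": 0, "jaw": 0.301},
    {"dx": 0, "dy": 0, "dz": -2, "turn": 0, "jaw": 0.301},
    {"dx": 0, "dy": 0, "dz": -5, "turn": 0, "jaw": 0.301},
    {"dx": 0, "dy": 0, "dz": -10, "turn": 0, "jaw": 0.301},
  ],
)

```text
time: 14.58
tool_pos: [0.5189, -0.284, 0.0499]
tool_rot: [-0.001, 0.182, 0.983, 0.001]
contact_force: [-0.4, -0.5, -1.7]
gripper_width: 0.701
grasp_force: 7.4
```

Request:
apply_moves(
  series=[
    {"dx": 0, "dy": 0, "dz": -8, "turn": 0, "jaw": 0.301},
    {"dx": 0, "dy": 0, "dz": -18, "turn": 0, "jaw": 0.301},
    {"dx": 0, "dy": 0, "dz": -26, "turn": 0, "jaw": 0.301},
    {"dx": 0, "dy": 0, "dz": -30, "turn": 0, "jaw": 0.301},
    {"dx": 0, "dy": 0, "dz": -30, "turn": 0, "jaw": 0.301},
  ],
)

```text
time: 15.0
tool_pos: [0.521, -0.286, 0.0835]
tool_rot: [0.002, 0.182, 0.983, -0.001]
contact_force: [-0.4, -0.1, -1.4]
gripper_width: 0.7
grasp_force: 7.4
```

Run:
```python
from h import *; from plant import *
w=grab_frame('wrist'); b=grab_frame("side"); s=state(); print(s['tool_pos'],s['gripper_width'],s['grasp_force'],s['contact_force'])
cb=cv2.resize(b['pixels'][225:330,280:420],None,fx=4,fy=4,interpolation=cv2.INTER_CUBIC)
save('pics/i.png',np.vstack([cb,w['pixels'][240:]]))
```

```text
[ 0.52000477 -0.28533751  0.08170717] 0.6964551052524156 7.437031120061874 [-0.04368156  0.02836651 -2.45783249]
```

View pics/i.png

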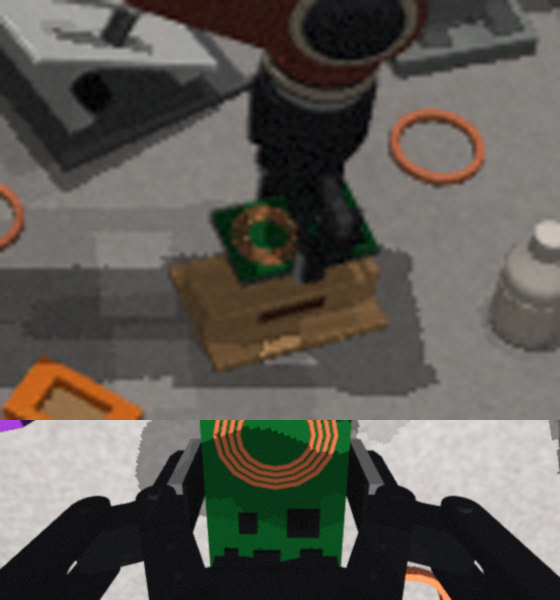

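The board is lifted level (board at (205–350, 420–560) in the wrist strip) at 7.4 N. Carrying it to the rest smoothly.

Request:
apply_moves(
  series=[
    {"dx": 0, "dy": 0, "dz": -10, "turn": 0, "jaw": 0.301},
    {"dx": 0, "dy": 0, "dz": -30, "turn": 0, "jaw": 0.301},
    {"dx": 0, "dy": 0, "dz": -55, "turn": 0, "jaw": 0.301},
    {"dx": 0, "dy": 0, "dz": -80, "turn": 0, "jaw": 0.301},
    {"dx": 0, "dy": 0, "dz": -105, "turn": 0, "jaw": 0.301},
  ],
)

```text
time: 15.52
tool_pos: [0.5195, -0.285, 0.1872]
tool_rot: [-0.001, 0.182, 0.983, 0.0]
contact_force: [0.8, -0.4, -2.0]
gripper_width: 0.698
grasp_force: 7.5
```

Request:
apply_moves(
  series=[
    {"dx": 0, "dy": 0, "dz": -22, "turn": 0, "jaw": 0.301},
    {"dx": 0, "dy": 0, "dz": -40, "turn": 0, "jaw": 0.301},
    {"dx": 0, "dy": 0, "dz": -50, "turn": 0, "jaw": 0.301},
    {"dx": 0, "dy": 0, "dz": -53, "turn": 0, "jaw": 0.301},
    {"dx": 0, "dy": 0, "dz": -53, "turn": 0, "jaw": 0.301},
  ],
)

```text
time: 15.93
tool_pos: [0.52, -0.2854, 0.2398]
tool_rot: [0.0, 0.182, 0.983, -0.0]
contact_force: [0.2, 0.2, -2.3]
gripper_width: 0.703
grasp_force: 7.5
```

Request:
apply_moves(
  series=[
    {"dx": 2, "dy": 8, "dz": 0, "turn": -0.02, "jaw": 0.301},
    {"dx": 5, "dy": 24, "dz": 0, "turn": -0.07, "jaw": 0.301},
    {"dx": 10, "dy": 48, "dz": 0, "turn": -0.13, "jaw": 0.301},
    {"dx": 15, "dy": 73, "dz": 0, "turn": -0.19, "jaw": 0.301},
    {"dx": 21, "dy": 98, "dz": 0, "turn": -0.23, "jaw": 0.301},
  ],
)

```text
time: 16.35
tool_pos: [0.5346, -0.1844, 0.2368]
tool_rot: [-0.002, 0.067, 0.998, 0.001]
contact_force: [0.7, -0.3, -1.9]
gripper_width: 0.699
grasp_force: 7.5
```

Run:
```python
from h import *; from plant import *
s=state(); print(s['time'],s['tool_pos'],s['gripper_width'],s['grasp_force'],s['contact_force'])
print(go(s,[.5655,-.006,.235],np.radians(83.7)))
```

```text
16.35 [ 0.53456976 -0.18444082  0.23683521] 0.6986970182027289 7.542529441416264 [ 0.65765397 -0.30881489 -1.90556437]
[np.float64(-6.8), np.float64(181.0), np.float64(2.1), np.float64(-0.024)]
```

Request:
apply_moves(
  series=[
    {"dx": -1, "dy": 25, "dz": 0, "turn": -0.024, "jaw": 0.301},
    {"dx": -2, "dy": 51, "dz": 0, "turn": -0.024, "jaw": 0.301},
    {"dx": -3, "dy": 77, "dz": 0, "turn": -0.024, "jaw": 0.301},
    {"dx": -4, "dy": 103, "dz": 0, "turn": -0.024, "jaw": 0.301},
    {"dx": -5, "dy": 129, "dz": 0, "turn": -0.024, "jaw": 0.301},
  ],
)

```text
time: 16.77
tool_pos: [0.5569, -0.057, 0.237]
tool_rot: [-0.002, 0.056, 0.998, 0.0]
contact_force: [0.8, 0.7, -1.6]
gripper_width: 0.698
grasp_force: 7.5
```

Request:
apply_moves(
  series=[
    {"dx": -1, "dy": 22, "dz": 0, "turn": 0, "jaw": 0.301},
    {"dx": -2, "dy": 40, "dz": 0, "turn": 0, "jaw": 0.301},
    {"dx": -2, "dy": 50, "dz": 0, "turn": 0, "jaw": 0.301},
    {"dx": -2, "dy": 52, "dz": 0, "turn": 0, "jaw": 0.301},
    {"dx": -2, "dy": 52, "dz": 0, "turn": 0, "jaw": 0.301},
  ],
)

```text
time: 17.18
tool_pos: [0.5652, -0.0072, 0.2381]
tool_rot: [-0.001, 0.056, 0.998, -0.0]
contact_force: [-0.2, 0.5, -2.1]
gripper_width: 0.701
grasp_force: 7.5
```

Run:
```python
from h import *; from plant import *
w=grab_frame('wrist'); b=grab_frame("side"); s=state(); print(s['time'],s['tool_pos'],s['grasp_force'],s['contact_force'])
print(go(s,[.5655,-.006,.145],np.radians(83.7)))
for n in ('board','rest'):
  for r in spotter.outline_of(w,n)[:1]: print(n,r['conf'],r['extent'])
cb=cv2.resize(b['pixels'][130:235,240:380],None,fx=4,fy=4,interpolation=cv2.INTER_CUBIC)
save('pics/j.png',np.vstack([cb,w['pixels'][240:]]))
```

```text
17.2833 [ 0.56547638 -0.00834516  0.23870958] 7.545752115547657 [ 0.31312915  0.35624135 -1.67522027]
[np.float64(0.1), np.float64(2.4), np.float64(93.7), np.float64(-0.003)]
board 0.95 [199.0, 173.7, 357.2, 385.6]
rest 0.83 [94.8, 32.5, 450.4, 237.4]
```

Request:
apply_moves(
  series=[
    {"dx": 0, "dy": 1, "dz": 15, "turn": 0, "jaw": 0.301},
    {"dx": 0, "dy": 2, "dz": 38, "turn": 0, "jaw": 0.301},
    {"dx": 0, "dy": 2, "dz": 61, "turn": 0, "jaw": 0.301},
    {"dx": 0, "dy": 2, "dz": 80, "turn": 0, "jaw": 0.301},
    {"dx": 0, "dy": 2, "dz": 90, "turn": 0, "jaw": 0.301},
  ],
)

```text
time: 17.8
tool_pos: [0.5644, -0.0064, 0.1463]
tool_rot: [-0.002, 0.057, 0.998, 0.0]
contact_force: [-0.1, 0.9, -2.4]
gripper_width: 0.698
grasp_force: 7.5
```

Request:
apply_moves(
  series=[
    {"dx": 0, "dy": 0, "dz": 2, "turn": 0, "jaw": 0.301},
    {"dx": 0, "dy": 0, "dz": 4, "turn": 0, "jaw": 0.301},
    {"dx": 0, "dy": 0, "dz": 6, "turn": 0, "jaw": 0.301},
    {"dx": 0, "dy": 0, "dz": 8, "turn": 0, "jaw": 0.301},
    {"dx": 0, "dy": 0, "dz": 9, "turn": 0, "jaw": 0.301},
  ],
)

```text
time: 18.22
tool_pos: [0.5668, -0.0059, 0.1415]
tool_rot: [0.001, 0.056, 0.998, -0.0]
contact_force: [-1.2, -0.0, -2.0]
gripper_width: 0.704
grasp_force: 7.5
```

Request:
apply_moves(
  series=[
    {"dx": 0, "dy": 0, "dz": 1.5, "turn": 0, "jaw": 0.301},
    {"dx": 0, "dy": 0, "dz": 3, "turn": 0, "jaw": 0.301},
    {"dx": 0, "dy": 0, "dz": 4, "turn": 0, "jaw": 0.301},
    {"dx": 0, "dy": 0, "dz": 5, "turn": 0, "jaw": 0.301},
    {"dx": 0, "dy": 0, "dz": 6, "turn": 0, "jaw": 0.301},
  ],
)

```text
time: 18.63
tool_pos: [0.566, -0.0057, 0.1342]
tool_rot: [0.0, 0.056, 0.998, -0.0]
contact_force: [0.3, 0.4, -2.1]
gripper_width: 0.705
grasp_force: 7.5
```

Request:
apply_moves(
  series=[
    {"dx": 0, "dy": 0, "dz": 1, "turn": 0, "jaw": 0.301},
    {"dx": 0, "dy": 0, "dz": 2, "turn": 0, "jaw": 0.301},
    {"dx": 0, "dy": 0, "dz": 3, "turn": 0, "jaw": 0.301},
    {"dx": 0, "dy": 0, "dz": 4, "turn": 0, "jaw": 0.301},
    {"dx": 0, "dy": 0, "dz": 4, "turn": 0, "jaw": 0.301},
  ],
)

```text
time: 19.05
tool_pos: [0.5662, -0.0057, 0.1305]
tool_rot: [0.0, 0.056, 0.998, 0.0]
contact_force: [-0.4, 0.3, -0.6]
gripper_width: 0.702
grasp_force: 7.7
```

Request:
apply_moves(
  series=[
    {"dx": 0, "dy": 0, "dz": 1, "turn": 0, "jaw": 0.301},
    {"dx": 0, "dy": 0, "dz": 2, "turn": 0, "jaw": 0.301},
    {"dx": 0, "dy": 0, "dz": 3, "turn": 0, "jaw": 0.301},
    {"dx": 0, "dy": 0, "dz": 4, "turn": 0, "jaw": 0.301},
    {"dx": 0, "dy": 0, "dz": 4, "turn": 0, "jaw": 0.301},
  ],
)

```text
time: 19.47
tool_pos: [0.5662, -0.0058, 0.1263]
tool_rot: [0.0, 0.056, 0.998, -0.0]
contact_force: [1.3, 0.4, 0.1]
gripper_width: 0.7
grasp_force: 7.7
```

Request:
apply_moves(
  series=[
    {"dx": 0, "dy": 0, "dz": 1, "turn": 0, "jaw": 0.301},
    {"dx": 0, "dy": 0, "dz": 2, "turn": 0, "jaw": 0.301},
    {"dx": 0, "dy": 0, "dz": 3, "turn": 0, "jaw": 0.301},
    {"dx": 0, "dy": 0, "dz": 4, "turn": 0, "jaw": 0.301},
    {"dx": 0, "dy": 0, "dz": 5, "turn": 0, "jaw": 0.301},
  ],
)

```text
time: 19.88
tool_pos: [0.566, -0.0057, 0.1212]
tool_rot: [-0.0, 0.056, 0.998, 0.0]
contact_force: [1.4, -0.2, -0.2]
gripper_width: 0.702
grasp_force: 7.8
```

Request:
apply_moves(
  series=[
    {"dx": 0, "dy": 0, "dz": 1, "turn": 0, "jaw": 0.301},
    {"dx": 0, "dy": 0, "dz": 2, "turn": 0, "jaw": 0.301},
    {"dx": 0, "dy": 0, "dz": 3, "turn": 0, "jaw": 0.301},
    {"dx": 0, "dy": 0, "dz": 4, "turn": 0, "jaw": 0.301},
    {"dx": 0, "dy": 0, "dz": 5, "turn": 0, "jaw": 0.301},
  ],
)

```text
time: 20.3
tool_pos: [0.5657, -0.0056, 0.116]
tool_rot: [-0.0, 0.056, 0.998, 0.0]
contact_force: [-0.7, 0.1, 0.1]
gripper_width: 0.699
grasp_force: 7.9
```

Run:
```python
from h import *; from plant import *
w=grab_frame('wrist'); s=state(); print(s['time'],s['tool_pos'],s['grasp_force'],s['contact_force'])
for f in (w,grab_frame('side')):
  for r in spotter.outline_of(f,'board')[:1]:
    k=cv2.approxPolyDP(max(cv2.findContours(r['region'].astype(np.uint8),0,2)[0],key=len),4,True); print(r['conf'],r['extent'],k.reshape(-1,2).tolist())
p=[.5672,-.0062,.0928,3.0315]; M,t=restT(p)
# predicted board outlines at tilt a (rel horizontal), centre 6.4mm under TCP
c=s['tool_pos']-[0,0,.0064]
for a in (0,10,20,30):
    Q=R.from_euler('z',p[3]).as_matrix()@R.from_euler('y',-np.radians(a)).as_matrix()
    print(a,[proj(w,c+Q@np.array([x,y,.005]))[0].round(0).tolist() for x,y in ((.05,.03),(.05,-.03),(-.05,-.03),(-.05,.03))])
```

```text
20.35 [ 0.56570724 -0.00567023  0.1158273 ] 7.852145656943321 [ 0.07536163  0.32895319 -0.18117082]
0.74 [187.0, 188.1, 366.2, 358.7] [[192, 190], [185, 207], [217, 356], [334, 356], [366, 210], [360, 191]]
0.65 [285.7, 203.6, 323.0, 221.0] [[285, 206], [292, 216], [303, 212], [301, 204]]
0 [[194.0, 174.0], [356.0, 174.0], [341.0, 387.0], [211.0, 387.0]]
10 [[189.0, 184.0], [361.0, 184.0], [338.0, 372.0], [214.0, 373.0]]
20 [[184.0, 199.0], [366.0, 199.0], [335.0, 357.0], [217.0, 357.0]]
30 [[179.0, 220.0], [371.0, 219.0], [333.0, 341.0], [219.0, 342.0]]
```

The board is tilting as planned, about 20° so far. Continuing gently.

Request:
apply_moves(
  series=[
    {"dx": 0, "dy": 0, "dz": 1, "turn": 0, "jaw": 0.301},
    {"dx": 0, "dy": 0, "dz": 2, "turn": 0, "jaw": 0.301},
    {"dx": 0, "dy": 0, "dz": 3, "turn": 0, "jaw": 0.301},
    {"dx": 0, "dy": 0, "dz": 4, "turn": 0, "jaw": 0.301},
    {"dx": 0, "dy": 0, "dz": 5, "turn": 0, "jaw": 0.301},
  ],
)

```text
time: 20.92
tool_pos: [0.5661, -0.0057, 0.1113]
tool_rot: [0.0, 0.056, 0.998, 0.0]
contact_force: [-0.3, -0.2, -0.2]
gripper_width: 0.699
grasp_force: 7.9
```

Request:
apply_moves(
  series=[
    {"dx": 0, "dy": 0, "dz": 1, "turn": 0, "jaw": 0.301},
    {"dx": 0, "dy": 0, "dz": 2, "turn": 0, "jaw": 0.301},
    {"dx": 0, "dy": 0, "dz": 3, "turn": 0, "jaw": 0.301},
    {"dx": 0, "dy": 0, "dz": 3, "turn": 0, "jaw": 0.301},
  ],
)

```text
time: 21.25
tool_pos: [0.5667, -0.0058, 0.1089]
tool_rot: [0.001, 0.056, 0.998, -0.0]
contact_force: [0.2, 0.6, 1.7]
gripper_width: 0.699
grasp_force: 8.1
```

Run:
```python
from h import *; from plant import *
w=grab_frame('wrist'); s=state(); print(s['time'],s['tool_pos'],s['grasp_force'],s['contact_force'])
for r in spotter.outline_of(w,'board')[:1]:
    k=cv2.approxPolyDP(max(cv2.findContours(r['region'].astype(np.uint8),0,2)[0],key=len),4,True); print(r['conf'],r['extent'],k.reshape(-1,2).tolist())
p=[.5672,-.0062,.0928,3.0315]; M,t=restT(p)
for x0 in (-.006,0,.006):
    print(x0,[proj(w,M@np.array([x+x0,y,.010])+t)[0].round(0).tolist() for x,y in ((.05,.03),(.05,-.03),(-.05,-.03),(-.05,.03))])
```

```text
21.3 [ 0.56665095 -0.00577473  0.10885768] 8.171412236988544 [ 1.16226951 -0.13168013  1.33488961]
0.78 [182.4, 200.7, 368.7, 342.4] [[364, 202], [188, 202], [182, 225], [219, 340], [331, 340], [369, 224]]
-0.006 [[187.0, 235.0], [362.0, 234.0], [329.0, 344.0], [221.0, 344.0]]
0 [[183.0, 224.0], [365.0, 223.0], [330.0, 339.0], [220.0, 340.0]]
0.006 [[179.0, 212.0], [369.0, 211.0], [331.0, 335.0], [219.0, 335.0]]
```

Request:
apply_moves(
  series=[
    {"dx": 0, "dy": 0, "dz": 0.5, "turn": 0, "jaw": 0.301},
    {"dx": 0, "dy": 0, "dz": 1, "turn": 0, "jaw": 0.301},
    {"dx": 0, "dy": 0, "dz": 1.5, "turn": 0, "jaw": 0.301},
    {"dx": 0, "dy": 0, "dz": 1.5, "turn": 0, "jaw": 0.301},
  ],
)

```text
time: 21.68
tool_pos: [0.5672, -0.0058, 0.1085]
tool_rot: [0.001, 0.056, 0.998, -0.0]
contact_force: [0.7, 0.8, 5.9]
gripper_width: 0.696
grasp_force: 8.6
```

Run:
```python
from h import *; from plant import *
w=grab_frame('wrist'); s=state(); print(s['time'],s['tool_pos'],s['grasp_force'],s['contact_force'])
for r in spotter.outline_of(w,'board')[:1]:
    k=cv2.approxPolyDP(max(cv2.findContours(r['region'].astype(np.uint8),0,2)[0],key=len),4,True); print(r['conf'],r['extent'],k.reshape(-1,2).tolist())
p=[.5672,-.0062,.0928,3.0315]
kk=k.reshape(-1,2).astype(float)
# fit board centre xz + tilt from 4 top corners
top=np.array(sorted(kk.tolist(),key=lambda q:q[1])[-4:]); 
ob=[top[top[:,0].argsort()][i] for i in range(4)]  # UL,LL,LR,UR
mod=[(.05,.03),(-.05,.03),(-.05,-.03),(.05,-.03)]
def res(q):
    M,t=restT([q[0],q[1],q[2],p[3]]); Q=R.from_euler('z',p[3]).as_matrix()@R.from_euler('y',-q[3]).as_matrix()
    return np.concatenate([proj(w,np.array(q[:3])+Q@np.array([x,y,.01]))[0]-o for (x,y),o in zip(mod,ob)])
r=least_squares(res,[.567,-.006,.093,.5]); print(ob,r.x.round(4),np.degrees(r.x[3]),r.fun.round(1))
```

```text
21.7333 [ 0.56726519 -0.00586091  0.10846805] 8.651762679219246 [0.45719211 0.13162474 6.31803992]
0.72 [182.3, 202.5, 369.4, 341.6] [[187, 203], [182, 226], [220, 341], [332, 339], [369, 226], [364, 202]]
[array([182., 226.]), array([220., 341.]), array([332., 339.]), array([369., 226.])] [ 0.567  -0.0057  0.095   0.5384] 30.84549766879453 [-0.   0.2  0.2 -0.8 -0.4  0.9  0.2 -0.3]
```

The board is seated: fitted tilt 30.8°, contact force 8 N and no further descent. Releasing.

Request:
apply_moves(
  series=[
    {"dx": 0, "dy": 0, "dz": -1, "turn": 0, "jaw": 0.298},
    {"dx": 0, "dy": 0, "dz": -1, "turn": 0, "jaw": 0.294},
    {"dx": 0, "dy": 0, "dz": -1, "turn": 0, "jaw": 0.29},
    {"dx": 0, "dy": 0, "dz": -1, "turn": 0, "jaw": 0.285},
    {"dx": 0, "dy": 0, "dz": -1, "turn": 0, "jaw": 0.275},
  ],
)

```text
time: 22.2
tool_pos: [0.5654, -0.0056, 0.107]
tool_rot: [-0.001, 0.056, 0.998, 0.0]
contact_force: [-0.5, -0.4, -0.7]
gripper_width: 0.724
grasp_force: 0.0
```

Request:
apply_moves(
  series=[
    {"dx": 0, "dy": 0, "dz": 0, "turn": 0, "jaw": 0.23},
    {"dx": 0, "dy": 0, "dz": 0, "turn": 0, "jaw": 0.15},
    {"dx": 0, "dy": 0, "dz": 0, "turn": 0, "jaw": 0.1},
    {"dx": 0, "dy": 0, "dz": -10, "turn": 0, "jaw": 0.1},
    {"dx": 0, "dy": 0, "dz": -40, "turn": 0, "jaw": 0.1},
  ],
)

```text
time: 22.62
tool_pos: [0.5626, -0.0053, 0.1434]
tool_rot: [-0.005, 0.056, 0.998, 0.0]
contact_force: [1.3, -0.2, -0.8]
gripper_width: 0.902
grasp_force: 0.0
```

Request:
apply_moves(
  series=[
    {"dx": 0, "dy": 0, "dz": -30, "turn": 0, "jaw": 0.1},
    {"dx": 0, "dy": 0, "dz": -65, "turn": 0, "jaw": 0.1},
    {"dx": 0, "dy": 0, "dz": -95, "turn": 0, "jaw": 0.1},
    {"dx": 0, "dy": 0, "dz": -110, "turn": 0, "jaw": 0.1},
    {"dx": 0, "dy": 0, "dz": -110, "turn": 0, "jaw": 0.1},
  ],
)

```text
time: 23.03
tool_pos: [0.5684, -0.006, 0.2646]
tool_rot: [0.005, 0.056, 0.998, -0.0]
contact_force: [0.9, -1.0, 0.3]
gripper_width: 0.899
grasp_force: 0.0
```

Run:
```python
from h import *; from plant import *
w=grab_frame('wrist'); b=grab_frame('side'); a=grab_frame('scene'); s=state(); print(s['time'],s['tool_pos'],s['joint_pos'].round(2))
p=[.5672,-.0062,.0928,3.0315]; M,t=restT(p)
for n in ('board','clip','clip_knob'):
 for f in (w,a,b):
  for r in spotter.outline_of(f,n)[:2]:
    k=cv2.approxPolyDP(max(cv2.findContours(r['region'].astype(np.uint8),0,2)[0],key=len),4,True); print(n,round(r['conf'],2),r['extent'],k.reshape(-1,2).tolist())
print([proj(w,M@np.array([x,y,.010])+t)[0].round(0).tolist() for x,y in ((.05,.03),(.05,-.03),(-.05,-.03),(-.05,.03))])
for th in (0,.1,.2): print(th,[proj(w,M@np.array([.03+.07*np.cos(th),.08-.07*np.sin(th),zz])+t)[0].round(0).tolist() for zz in (.02,.056)], (M@np.array([.03+.07*np.cos(th),.08-.07*np.sin(th),.044])+t).round(4))
save('pics/k.png',w['pixels'])
```

```text
23.1833 [ 0.56549304 -0.00560228  0.25686547] [-0.14 -0.09  1.74  0.    1.49 -1.6 ]
board 0.61 [237.4, 136.7, 315.9, 228.3] [[238, 138], [245, 226], [305, 227], [314, 139]]
board 0.38 [365.4, 228.6, 397.5, 250.0] [[396, 237], [383, 229], [367, 241], [377, 250]]
board 0.53 [285.7, 204.2, 322.8, 219.0] [[287, 206], [292, 216], [300, 211], [303, 219], [317, 219], [306, 206]]
clip 0.97 [125.8, 81.5, 185.3, 186.9] [[144, 79], [126, 128], [140, 139], [153, 135], [156, 177], [168, 188], [181, 180], [182, 170], [175, 162], [162, 80]]
clip 0.63 [247.9, 222.7, 267.6, 251.2] [[254, 221], [249, 227], [265, 251]]
clip 0.71 [322.9, 280.5, 379.1, 314.5] [[368, 282], [323, 291], [333, 317], [376, 306]]
clip 0.52 [289.1, 211.3, 317.5, 224.2] [[291, 222], [315, 227], [314, 222], [298, 220], [300, 211]]
clip_knob 0.77 [126.0, 79.2, 183.6, 188.6] [[145, 79], [126, 127], [139, 137], [154, 136], [156, 176], [168, 188], [180, 182], [182, 173], [174, 159], [163, 83]]
clip_knob 0.57 [124.5, 1.6, 193.5, 32.1] [[125, 0], [128, 14], [146, 32], [180, 33], [194, 10], [194, 0], [187, 0], [177, 25], [155, 30], [138, 16], [134, 0]]
clip_knob 0.59 [248.1, 218.5, 266.9, 253.5] [[254, 221], [250, 228], [265, 251]]
clip_knob 0.71 [291.9, 212.2, 315.5, 229.9] [[293, 221], [314, 227], [300, 222], [299, 212]]
[[235.0, 147.0], [314.0, 146.0], [306.0, 228.0], [244.0, 228.0]]
0 [[147.0, 94.0], [132.0, 128.0]] [ 0.4942 -0.0786  0.1809]
0.1 [[159.0, 95.0], [144.0, 129.0]] [ 0.4953 -0.0717  0.1807]
0.2 [[170.0, 96.0], [157.0, 130.0]] [ 0.4969 -0.0649  0.1802]
```

View pics/k.png

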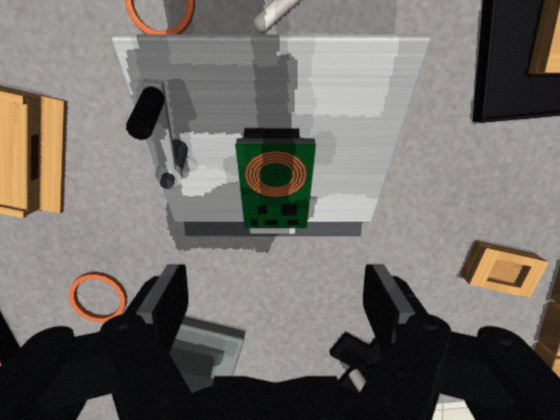

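The board lies on the pad at (237–315, 138–228), lower edge at the lip. The clip still points upslope, with its knob top near (140,128) and pivot near (168,180). I'll plan the clip swing with open fingers straddling the knob.

```bash
cat > arc.py <<'E'
from h import *
p=[.5672,-.0062,.0928,3.0315]; M,t=restT(p)
def pose(th,up=.006):
    P=M@np.array([.03+.07*np.cos(th),.08-.07*np.sin(th),.044])+t+[0,0,up]
    g=M@np.array([np.sin(min(th,1.57)),np.cos(min(th,1.57)),0])
    return P,np.arctan2(g[1],g[0])
def axes(yaw): y=np.array([np.cos(yaw),np.sin(yaw),0]); z=np.array([0,0,-1.]); return np.array([np.cross(y,z),y,z])
def rel(P0,y0,P,yw): 
    d=axes(y0)@(P-P0)*1000; return [round(float(v),1) for v in d]+[round(float(-((yw-y0+np.pi/2)%np.pi-np.pi/2)),3)]
E
python3 - <<'E'
from arc import *; from plant import *
s=state(); W=rot(s['tool_rot']); y0=np.arctan2(W[1,1],W[0,1]); print(s['tool_pos'],y0)
P1,Y=pose(.05); A=P1.copy(); A[2]=.25; print('above',rel(s['tool_pos'],y0,A,Y),'start pose',P1,Y)
ths=np.arange(.05,1.70,.1).round(2)
for i in range(0,len(ths)-1,5):
    Pb,Yb=pose(ths[i]); print('from',ths[i],[rel(Pb,Yb+ (0),*pose(x)) for x in ths[i+1:i+6]], pose(ths[min(i+5,len(ths)-1)])[0].round(4))
E
```

```text
[ 0.56587667 -0.0056862   0.25731647] 1.457973212652095
above [62.9, -77.0, 7.3, 0.041] start pose [ 0.49465863 -0.07514873  0.18686138] -1.7241992705427878
from 0.05 [[0.3, -7.0, 0.3, 0.087], [1.2, -13.9, 1.0, 0.174], [2.7, -20.6, 2.1, 0.263], [4.8, -27.2, 3.4, 0.353], [7.4, -33.4, 5.1, 0.445]] [ 0.5071 -0.0432  0.1817]
from 0.55 [[0.3, -6.7, 2.0, 0.094], [1.3, -13.3, 4.2, 0.191], [2.8, -19.6, 6.7, 0.29], [5.0, -25.7, 9.5, 0.392], [7.7, -31.4, 12.4, 0.498]] [ 0.5311 -0.0216  0.1693]
from 1.05 [[0.3, -6.3, 3.1, 0.108], [1.3, -12.4, 6.4, 0.219], [3.0, -18.3, 9.7, 0.331], [5.3, -23.9, 13.2, 0.446], [8.2, -29.2, 16.7, 0.561]] [ 0.5609 -0.0156  0.1526]
from 1.55 [[0.3, -6.1, 3.5, 0.023]] [ 0.5669 -0.0164  0.1491]
```

Request:
apply_moves(
  series=[
    {"dx": 20, "dy": -25, "dz": 0, "turn": 0.02, "jaw": 0.3},
    {"dx": 45, "dy": -55, "dz": 3, "turn": 0.041, "jaw": 0.4},
    {"dx": 63, "dy": -77, "dz": 7, "turn": 0.041, "jaw": 0.48},
    {"dx": 63, "dy": -77, "dz": 7, "turn": 0.041, "jaw": 0.48},
    {"dx": 63, "dy": -77, "dz": 7, "turn": 0.041, "jaw": 0.48},
  ],
)

```text
time: 24.05
tool_pos: [0.4942, -0.0758, 0.2507]
tool_rot: [0.0, 0.078, 0.997, 0.0]
contact_force: [-0.7, 0.4, 0.2]
gripper_width: 0.52
grasp_force: 0.0
```

Run:
```python
from arc import *; from plant import *
w=grab_frame('wrist'); s=state(); print(s['tool_pos'],s['gripper_width'])
for r in spotter.outline_of(w,'clip')[:1]:
    k=cv2.approxPolyDP(max(cv2.findContours(r['region'].astype(np.uint8),0,2)[0],key=len),4,True); print(round(r['conf'],2),k.reshape(-1,2).tolist())
for th in (0,.1): print(th,[proj(w,M@np.array([.03+.07*np.cos(th),.08-.07*np.sin(th),zz])+t)[0].round(0).tolist() for zz in (.02,.044,.056)])
print(proj(w,s['tool_pos']+[0,0,-.05]),go(s,pose(.05)[0]))
```

```text
[ 0.4948269  -0.07526905  0.25101608] 0.5197240774568062
0.92 [[270, 189], [260, 265], [275, 274], [290, 250], [287, 193]]
0 [[270.0, 202.0], [271.0, 231.0], [271.0, 248.0]]
0.1 [[281.0, 202.0], [282.0, 231.0], [283.0, 247.0]]
[[276.46238637 245.14232566]] [np.float64(0.2), np.float64(0.1), np.float64(64.2)]
```

Request:
apply_moves(
  series=[
    {"dx": -1, "dy": 0, "dz": 20, "turn": 0, "jaw": 0.48},
    {"dx": -2, "dy": 0, "dz": 40, "turn": 0, "jaw": 0.48},
    {"dx": -2, "dy": 0, "dz": 55, "turn": 0, "jaw": 0.48},
    {"dx": -2, "dy": 0, "dz": 64, "turn": 0, "jaw": 0.48},
    {"dx": -2, "dy": 0, "dz": 64, "turn": 0, "jaw": 0.48},
  ],
)

```text
time: 24.57
tool_pos: [0.496, -0.0744, 0.1844]
tool_rot: [-0.002, 0.076, 0.997, 0.001]
contact_force: [0.6, 0.6, -0.2]
gripper_width: 0.525
grasp_force: 0.0
```

Request:
apply_moves(
  series=[
    {"dx": -0.3, "dy": 7, "dz": 0.3, "turn": 0.087, "jaw": 0.48},
    {"dx": -1.2, "dy": 13.9, "dz": 1, "turn": 0.174, "jaw": 0.48},
    {"dx": -2.7, "dy": 20.6, "dz": 2, "turn": 0.263, "jaw": 0.48},
    {"dx": -4.8, "dy": 27.2, "dz": 3.4, "turn": 0.353, "jaw": 0.48},
    {"dx": -7.4, "dy": 33.4, "dz": 5, "turn": 0.445, "jaw": 0.48},
  ],
)

```text
time: 24.98
tool_pos: [0.5105, -0.0432, 0.1837]
tool_rot: [0.001, 0.297, 0.955, -0.0]
contact_force: [-0.1, -0.8, 0.4]
gripper_width: 0.517
grasp_force: 0.3
```

Run:
```python
from arc import *; from plant import *
w=grab_frame('wrist'); s=state(); print(s['tool_pos'],s['gripper_width'],s['contact_force'],s['joint_pos'].round(2)); W=rot(s['tool_rot']); print(np.arctan2(W[1,1],W[0,1]), pose(.55), go(s,pose(.55)[0]))
for r in spotter.outline_of(w,'clip')[:1]:
    k=cv2.approxPolyDP(max(cv2.findContours(r['region'].astype(np.uint8),0,2)[0],key=len),4,True); print(round(r['conf'],2),k.reshape(-1,2).tolist())
for th in (0,.2,.4): print(th,[proj(w,M@np.array([.03+.07*np.cos(th),.08-.07*np.sin(th),zz])+t)[0].round(0).tolist() for zz in (.02,.044,.056)])
```

```text
[ 0.51077101 -0.04238402  0.18325744] 0.520050170046887 [-0.05059283  0.30140284 -0.19638137] [-0.23 -0.17  1.94  0.    1.37 -1.19]
0.96615580852577 (array([ 0.50710499, -0.04323343,  0.18174348]), np.float64(-2.169000393682402)) [np.float64(2.5), np.float64(-2.8), np.float64(1.5)]
0.8 [[242, 223], [223, 229], [233, 297], [230, 316], [248, 332], [269, 305], [249, 227]]
0 [[182.0, 259.0], [185.0, 304.0], [187.0, 330.0]]
0.2 [[209.0, 248.0], [215.0, 291.0], [218.0, 317.0]]
0.4 [[238.0, 240.0], [247.0, 282.0], [252.0, 307.0]]
```

The knob follows (clip at about 0.4 rad). Continuing along the arc.

Request:
apply_moves(
  series=[
    {"dx": -0.3, "dy": 6.7, "dz": 2, "turn": 0.094, "jaw": 0.48},
    {"dx": -1.3, "dy": 13.3, "dz": 4.2, "turn": 0.191, "jaw": 0.48},
    {"dx": -2.8, "dy": 19.6, "dz": 6.7, "turn": 0.29, "jaw": 0.48},
    {"dx": -5, "dy": 25.7, "dz": 9.5, "turn": 0.392, "jaw": 0.48},
    {"dx": -7.7, "dy": 31.4, "dz": 12.4, "turn": 0.498, "jaw": 0.48},
  ],
)

```text
time: 25.5
tool_pos: [0.5341, -0.022, 0.1705]
tool_rot: [0.001, 0.522, 0.853, 0.0]
contact_force: [-0.8, -0.9, 0.6]
gripper_width: 0.515
grasp_force: 0.3
```

Run:
```python
from arc import *; from plant import *
w=grab_frame('wrist'); s=state(); print(s['tool_pos'],s['grasp_force'],s['contact_force']); W=rot(s['tool_rot']); y0=np.arctan2(W[1,1],W[0,1])
for r in spotter.outline_of(w,'clip')[:1]:
    k=cv2.approxPolyDP(max(cv2.findContours(r['region'].astype(np.uint8),0,2)[0],key=len),4,True); print(round(r['conf'],2),k.reshape(-1,2).tolist())
for th in (.6,.8,1.): print(th,[proj(w,M@np.array([.03+.07*np.cos(th),.08-.07*np.sin(th),zz])+t)[0].round(0).tolist() for zz in (.02,.044,.056)])
for x in (1.05,1.15,1.25,1.35,1.45,1.55,1.65): P,Y=pose(x); print(x,rel(s['tool_pos'],y0,P,Y))
```

```text
[ 0.53443109 -0.02153718  0.16984307] 0.0008094242912193295 [-1.6251458  -0.32406257  0.37075759]
0.55 [[245, 235], [222, 241], [228, 297], [220, 346], [237, 362], [251, 355], [254, 337], [247, 316], [264, 325], [282, 310]]
0.6 [[186.0, 271.0], [200.0, 310.0], [208.0, 334.0]]
0.8 [[215.0, 257.0], [231.0, 294.0], [241.0, 317.0]]
1.0 [[243.0, 248.0], [263.0, 283.0], [274.0, 304.0]]
1.05 [1.4, -3.0, 0.5, -0.006]
1.15 [1.1, 3.3, 3.6, 0.102]
1.25 [0.2, 9.4, 6.9, 0.213]
1.35 [-1.5, 15.3, 10.3, 0.325]
1.45 [-3.7, 21.0, 13.7, 0.44]
1.55 [-6.6, 26.3, 17.2, 0.555]
1.65 [-10.1, 31.3, 20.7, 0.578]
```

Request:
apply_moves(
  series=[
    {"dx": -0.3, "dy": 6.3, "dz": 3, "turn": 0.108, "jaw": 0.48},
    {"dx": -1.3, "dy": 12.4, "dz": 6, "turn": 0.219, "jaw": 0.48},
    {"dx": -3, "dy": 18.3, "dz": 9.5, "turn": 0.331, "jaw": 0.48},
    {"dx": -5.3, "dy": 23.9, "dz": 13, "turn": 0.446, "jaw": 0.48},
    {"dx": -8.2, "dy": 29.2, "dz": 16.5, "turn": 0.561, "jaw": 0.48},
  ],
)

```text
time: 26.02
tool_pos: [0.5633, -0.0162, 0.1536]
tool_rot: [0.0, 0.737, 0.675, 0.0]
contact_force: [-0.1, 0.2, 0.1]
gripper_width: 0.52
grasp_force: 0.2
```

Run:
```python
from arc import *; from plant import *
w=grab_frame('wrist'); s=state(); print(s['time'],s['tool_pos'],s['grasp_force'],s['contact_force']); W=rot(s['tool_rot']); y0=np.arctan2(W[1,1],W[0,1]); print(y0)
for r in spotter.outline_of(w,'clip')[:1]:
    k=cv2.approxPolyDP(max(cv2.findContours(r['region'].astype(np.uint8),0,2)[0],key=len),4,True); print(round(r['conf'],2),k.reshape(-1,2).tolist())
for th in (1.2,1.3,1.4,1.5): print(th,[proj(w,M@np.array([.03+.07*np.cos(th),.08-.07*np.sin(th),zz])+t)[0].round(0).tolist() for zz in (.02,.044,.056)])
for x in (1.55,1.65,1.75): P,Y=pose(x); print(x,rel(s['tool_pos'],y0,P,Y))
```

```text
26.0667 [ 0.56374616 -0.01623241  0.15287799] 0.003063039039261639 [-0.38434272 -0.46085383 -0.48892046]
-0.09154097907248057
0.97 [[240, 250], [226, 255], [232, 373], [264, 377], [255, 358], [252, 315], [274, 325], [285, 317], [289, 303]]
1.2 [[199.0, 281.0], [218.0, 309.0], [229.0, 325.0]]
1.3 [[212.0, 274.0], [233.0, 299.0], [246.0, 315.0]]
1.4 [[226.0, 267.0], [248.0, 292.0], [261.0, 307.0]]
1.5 [[239.0, 263.0], [263.0, 286.0], [277.0, 300.0]]
1.55 [0.4, -2.9, 0.2, -0.005]
1.65 [0.1, 3.1, 3.7, 0.018]
1.75 [-0.9, 9.1, 7.2, 0.018]
```

Request:
apply_moves(
  series=[
    {"dx": 0, "dy": 3, "dz": 1.5, "turn": 0, "jaw": 0.48},
    {"dx": 0, "dy": 6, "dz": 3, "turn": 0, "jaw": 0.48},
    {"dx": -0.5, "dy": 8, "dz": 4, "turn": 0, "jaw": 0.48},
    {"dx": -0.5, "dy": 8, "dz": 4, "turn": 0, "jaw": 0.48},
  ],
)

```text
time: 26.45
tool_pos: [0.57, -0.0167, 0.1494]
tool_rot: [-0.002, 0.736, 0.676, -0.001]
contact_force: [-6.6, 2.7, 4.7]
gripper_width: 0.521
grasp_force: 4.0
```

Run:
```python
from arc import *; from plant import *
w=grab_frame('wrist'); s=state(); print(s['time'],s['tool_pos'],s['grasp_force'],s['contact_force'])
for r in spotter.outline_of(w,'clip')[:1]:
    k=cv2.approxPolyDP(max(cv2.findContours(r['region'].astype(np.uint8),0,2)[0],key=len),4,True); print(round(r['conf'],2),k.reshape(-1,2).tolist())
for th in (1.3,1.4,1.5,1.57): print(th,[proj(w,M@np.array([.03+.07*np.cos(th),.08-.07*np.sin(th),zz])+t)[0].round(0).tolist() for zz in (.02,.044,.056)])
```

```text
26.5 [ 0.56994717 -0.01666614  0.14943961] 3.86541947722435 [-4.72268357  1.9098907   5.77596576]
0.92 [[243, 251], [227, 254], [225, 374], [248, 374], [246, 312], [262, 325], [274, 325], [286, 310], [285, 300], [247, 262]]
1.3 [[196.0, 278.0], [215.0, 305.0], [226.0, 322.0]]
1.4 [[210.0, 272.0], [231.0, 297.0], [243.0, 313.0]]
1.5 [[225.0, 267.0], [246.0, 291.0], [260.0, 306.0]]
1.57 [[234.0, 264.0], [257.0, 288.0], [271.0, 303.0]]
```

The clip is at its end stop: force has risen and the bar lies straight across. Backing off, lifting away and checking.

Request:
apply_moves(
  series=[
    {"dx": 0, "dy": -3, "dz": -1.5, "turn": 0, "jaw": 0.45},
    {"dx": 0, "dy": -5, "dz": -4, "turn": 0, "jaw": 0.4},
    {"dx": 0, "dy": -4, "dz": -15, "turn": 0, "jaw": 0.4},
    {"dx": 0, "dy": -3, "dz": -30, "turn": 0, "jaw": 0.4},
    {"dx": 0, "dy": -3, "dz": -60, "turn": 0, "jaw": 0.4},
  ],
)

```text
time: 26.97
tool_pos: [0.5661, -0.0167, 0.2066]
tool_rot: [-0.002, 0.737, 0.676, -0.002]
contact_force: [0.6, -0.6, 0.0]
gripper_width: 0.599
grasp_force: 0.0
```

Request:
apply_moves(
  series=[
    {"dx": 0, "dy": 0, "dz": -35, "turn": 0, "jaw": 0.4},
    {"dx": 0, "dy": 0, "dz": -60, "turn": 0, "jaw": 0.4},
    {"dx": 0, "dy": 0, "dz": -75, "turn": 0, "jaw": 0.4},
    {"dx": 0, "dy": 0, "dz": -80, "turn": 0, "jaw": 0.4},
    {"dx": 0, "dy": 0, "dz": -80, "turn": 0, "jaw": 0.4},
  ],
)

```text
time: 27.38
tool_pos: [0.5688, -0.0171, 0.2917]
tool_rot: [0.002, 0.737, 0.676, 0.001]
contact_force: [0.5, 0.8, 0.2]
gripper_width: 0.602
grasp_force: 0.0
```

Run:
```python
from arc import *; from plant import *
w=grab_frame('wrist'); s=state(); print(s['time'],s['tool_pos'],s['grasp_force'],s['contact_force'])
for n in ('clip','board'):
 for r in spotter.outline_of(w,n)[:1]:
    k=cv2.approxPolyDP(max(cv2.findContours(r['region'].astype(np.uint8),0,2)[0],key=len),4,True); print(n,round(r['conf'],2),k.reshape(-1,2).tolist())
for th in (1.2,1.4,1.57): print(th,[proj(w,M@np.array([.03+.07*np.cos(th),.08-.07*np.sin(th),zz])+t)[0].round(0).tolist() for zz in (.02,.056)])
print('pivot',proj(w,M@np.array([.03,.08,.02])+t).round(0))
print('board exp',[proj(w,M@np.array([x,y,.010])+t)[0].round(0).tolist() for x,y in ((.05,.03),(.05,-.03),(-.05,-.03),(-.05,.03))])
```

```text
27.4333 [ 0.56805601 -0.01698106  0.28944769] 0.0 [0.76731058 0.15870591 0.10055659]
clip 0.95 [[258, 181], [249, 181], [242, 265], [251, 273], [262, 267], [259, 206], [275, 209], [280, 204], [279, 196]]
board 0.67 [[321, 138], [222, 140], [222, 206], [243, 207], [251, 180], [282, 200], [316, 196]]
1.2 [[226.0, 196.0], [244.0, 208.0]]
1.4 [[241.0, 190.0], [260.0, 201.0]]
1.57 [[253.0, 187.0], [274.0, 198.0]]
pivot [[253. 260.]]
board exp [[228.0, 209.0], [226.0, 141.0], [322.0, 136.0], [318.0, 196.0]]
```

The clip reads about 1.57 rad, the board outline is where it should be to within 5 px, and the gripper is clear. Handing in.

```bash
python3 -c "
from plant import ticket; print(ticket.job_done())"
```

```text
the job is handed in; nothing more can be done
None
```

I handed the job in at about 27 s, with the block flat in the tray, the coil board seated against the lip and the clip closed over it at about 1.57 rad; the hand-in returned no verdict, and the grip force on the board read 8.7 N at most.

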